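# Un-nest the desk tubs and pack the gift crate

### The arm

A 6-joint arm with a two-finger parallel gripper is mounted at the origin on the work surface. World frame = base frame: x ahead of the robot, y to its left, z up, the work surface at z = 0. Lengths are in m, angles in rad, forces in N, time in s.
With the tool pointing down it reaches from about 0.35 to 0.85 m from the base axis. Payload 8.1 kg.
Tool frame: the origin (TCP) lies at the centre of the arm's flange, where the gripper is bolted on; the fingertips stand 186 mm ahead of it and the grasp point (between the pads) lies 167 mm ahead of it; z points along the fingers, y is the direction in which the jaws open and shut (so a half turn about z gives the same grasp; the last joint's range is limited). The gripper opens to 93 mm and grips with 3 to 60 N. Pads are 15 mm wide; open, the fingers measure 128 mm over their backs; the gripper's body (75 mm by 188 mm) begins 65 mm behind the grasp point.
Start: joints at [1.112, 0.13, 1.488, -0, 1.523, -0.085], TCP at [0.219, 0.559, 0.405] pointing down, gripper open.
Joint ranges: [-2.96, 2.96], [-0.89, 2.26], [0.02, 2.5], [-1.34, 4.48], [0, 2.73], [-2.66, 2.66]. Speed limits (rad/s): [2.39, 2.39, 2.79, 3.14, 3.14, 3.14].

### API

Orientations are given as a rotation vector (axis times angle).
In Python, from plant import robot, viewer, order gives the robot as it stands.
- The arm moves only by the tool apply_moves, never from a script. Its argument "deltas" is a list of rows, each a list of 3 entries, a list of its own where there are three numbers: the finger opening in mm, from 0 to 93, then the shift along the tool's x, y, z in mm, then the turn about the tool's z in rad. In form: [[grip, [dx, dy, dz], yaw], ...]. A call has 1 to 5 rows; each row shifts and turns the commanded pose from where the row before left it, along the tool's axes as they then stand; what a row does not reach is not made up. A row lasts 1/8 s, in which the tool goes at most 62.5 mm and 10.7 degrees, less where a joint would pass 70% of its speed; a pose out of reach is approached as far as the arm can. A call is refused whole if a number of a shift passes 62.5 or a number of a turn 0.188, either way. A call with a gripper value outside its range is refused whole. The fingers move at their own pace and stop on an object; "grip_force" is the grip in N (left out, the last holds). Time passes only in rows, so rows that do not move let the fingers close. It gives the time, the measured TCP pose, the force and the opening at its end, in the units of the state.
- robot.read_state(): the state, without advancing time (a new reading comes with each control period).
- viewer.read_camera(name): name is "scene" or "top" or "wrist"; returns the picture (400x640x3 uint8, blue, green, red); there is no depth.
- viewer.get_calibration(name): a dict with "fx", "fy", "cx", "cy" (pixels), "R" (3x3) and "t" (3): a world point X has camera coordinates R X + t. Camera axes: x right, y down, z forward; pixel columns grow to the right and rows downward; lengths in m; the calibration is good to about 2 mm. A picture is of the moment at which its call begins: read the wrist's pose just before it. get_calibration takes no time and is no camera call; for the wrist camera it gives the pose at the moment of the call.
- order.close_job(): hands the job in, once; it reports no verdict.
The state is a dict: "t": time; "q": joint angles; "dq": joint speeds; "joint_torque": joint torques, N m; "tool_pos": TCP position; "orientation": TCP orientation; "force": force on the tool from outside, world axes, zero at the start; "wrist_torque": the same for the moment, N m; "opening": finger opening in m.
Only numpy, scipy, OpenCV 4.12 (cv2) and the standard library are available. Lean on these libraries where they do the work, as an engineer would, in place of code of your own. Each camera call takes 0.05 s, during which the arm holds its last target. There are 200 camera calls.

### The job

Take the leaning nest of three square tin tubs apart, innermost (smallest) first, standing each one upright in the plywood gift crate before you take the next. Pack them in a row: the row is longer than the free space, so push the crate's sprung end plate back with it to get the last tub in, so that all three stand flat on the crate floor between the end plate and the opposite wall. Set the tubs down rather than dropping them, leave the other things on the desk where they are, and let go at the end.

Things in the scene. Friction and masses are not known exactly. Their poses are not given: they have to be found in the camera images.
- small_mid (a point): centre (half-way up, on the axis) of the small square open tin tub, 40 x 40 mm outside, 116 mm tall, walls 2.5 mm, base 4 mm; z along its axis to the mouth. At the start z leans 25 degrees to the stand's -x; y is level. It stands inside the medium tub, on its base, and sticks out of it by 32 mm. Weighs 50 to 100 g.
- medium_mid (a point): centre (half-way up, on the axis) of the medium square open tin tub, 50 x 50 mm outside, 88 mm tall, walls 2.5 mm, base 4 mm; z along its axis to the mouth. At the start z leans 25 degrees to the stand's -x; y is level. It stands inside the large tub, on its base, and sticks out of it by 32 mm. Weighs 70 to 140 g.
- large_mid (a point): centre (half-way up, on the axis) of the large square open tin tub, 60 x 60 mm outside, 60 mm tall, walls 2.5 mm, base 4 mm; z along its axis to the mouth. At the start z leans 25 degrees to the stand's -x; y is level. It stands in the stand's socket, 28 mm deep, and sticks out of it by 32 mm. Weighs 90 to 180 g. Each tub has 5 mm of side play in the next one and rests against its lower side (-x).
- stand: dark wooden stand, fixed, foot 130 x 100 mm, with a square socket (65 mm inside, 81 outside, 28 deep) leaning 25 degrees to the stand's -x (roughly towards the robot). Origin: on the desk, 95 mm to the -x side of the foot's centre; socket floor's centre at (95, 0, 50) mm in its frame; z up.
- crate: plywood gift crate, fixed, 186 x 76 mm. Origin: on the desk under it; x along it towards the end plate (roughly away from the robot), z up. Floor 4 mm thick; inside y -33 to 33 mm; the low wall opposite the plate has its inner face at x = -80 mm; it and the side walls are 26 mm high, 5 to 6 thick. The tubs in a row take 150 mm; the free length is 140 mm plus the plate's travel.
- plate_face (a point): middle of the face of the sprung end plate that the tubs lean on (62 mm wide, from 5 to 65 mm above the desk); at x = 60 mm in the crate's frame when the plate is at rest; the plate moves along the crate's x.
- end_plate (a joint): how far the end plate is pushed back along the crate's +x, in m: 0 at rest, 0.022 at its stop; the spring pushes back with about 1.8 N at rest, 4.8 N at 10 mm and 8.4 N at the stop. At least 0.010 is needed for all three tubs. The squeezed row rubs: the last tub needs pressing down with 5 to 15 N and may stop short of the floor.
- stapler: bystander, leave alone: desk stapler, 140 x 34 mm, 42 mm high; origin at the centre of its underside
- date_stamp: bystander, leave alone: wooden hand stamp, 40 mm across, 65 mm high; origin at the centre of its underside
- tape_roll: bystander, leave alone: roll of parcel tape lying flat, 68 mm across, 25 mm high, behind the crate; origin at the centre of its underside
- mug: bystander, leave alone: white mug, 80 mm across, 90 mm high; origin at the centre of its underside
- parcel: bystander, leave alone: small cardboard parcel, 110 x 80 x 45 mm; origin at the centre of its underside
- biscuit_tin: bystander, leave alone: round tin, 110 mm across, 60 mm high; origin at the centre of its underside
- card_pack: bystander, leave alone: pack of cards, 150 x 110 x 20 mm; origin at the centre of its underside
Things that resemble listed ones, but are neither listed nor needed, are in the scene too. What is shaped like the part that bears medium_mid but pink or yellow is not meant.

How it is judged:
On the way, in this order (a step that is already met when the one before it is completed fails the run):
1. the small tub stands in the crate while the medium and large tubs are still in the stand (x of small_mid in the frame of crate between -0.08 and 0.085 m and y of small_mid in the frame of crate between -0.033 and 0.033 m and z of small_mid in the frame of crate between 0.056 and 0.068 m and angle between small_mid's own z axis and vertical below 0.15 rad and distance of each of medium_mid, large_mid from where it was at the start of the episode below 0.03 m), for 0.2 s.
2. the medium tub stands in the crate too, while the large tub is still in the stand (x of small_mid in the frame of crate between -0.08 and 0.085 m and y of small_mid in the frame of crate between -0.033 and 0.033 m and z of small_mid in the frame of crate between 0.056 and 0.068 m and angle between each of small_mid, medium_mid's own z axis and vertical below 0.15 rad and x of medium_mid in the frame of crate between -0.08 and 0.085 m and y of medium_mid in the frame of crate between -0.033 and 0.033 m and z of medium_mid in the frame of crate between 0.042 and 0.054 m and distance of large_mid from where it was at the start of the episode below 0.03 m), for 0.2 s.
At the end, for the whole second after the job is handed in: all three tubs stand in the crate between the end plate and the opposite wall, flat on its floor (within 3 mm in height, upright within 3.4 degrees), released and at rest (x of small_mid in the frame of crate between -0.08 and 0.085 m and y of small_mid in the frame of crate between -0.033 and 0.033 m and z of small_mid in the frame of crate between 0.059 and 0.065 m and angle between each of small_mid, medium_mid, large_mid's own z axis and vertical below 0.06 rad and x of medium_mid in the frame of crate between -0.08 and 0.085 m and y of medium_mid in the frame of crate between -0.033 and 0.033 m and z of medium_mid in the frame of crate between 0.045 and 0.051 m and x of large_mid in the frame of crate between -0.08 and 0.085 m and y of large_mid in the frame of crate between -0.033 and 0.033 m and z of large_mid in the frame of crate between 0.031 and 0.037 m and linear speed of each of small_tub, medium_tub, large_tub below 0.02 m/s); the robot touches nothing.
It fails at once if a bystander is moved by more than 30 mm (distance of any of stapler, date_stamp, tape_roll, mug, parcel, biscuit_tin, card_pack from where it was at the start of the episode above 0.03 m).
It fails at once if a tub is dropped or slammed into the crate: still faster than 0.5 m/s within 10 mm of the crate floor ((x of small_mid in the frame of crate between -0.08 and 0.085 m and y of small_mid in the frame of crate between -0.033 and 0.033 m and z of small_mid in the frame of crate between 0.052 and 0.072 m and angle between small_mid's own z axis and vertical below 1 rad and linear speed of small_tub above 0.5 m/s) or (x of medium_mid in the frame of crate between -0.08 and 0.085 m and y of medium_mid in the frame of crate between -0.033 and 0.033 m and z of medium_mid in the frame of crate between 0.038 and 0.058 m and angle between medium_mid's own z axis and vertical below 1 rad and linear speed of medium_tub above 0.5 m/s) or (x of large_mid in the frame of crate between -0.08 and 0.085 m and y of large_mid in the frame of crate between -0.033 and 0.033 m and z of large_mid in the frame of crate between 0.024 and 0.044 m and angle between large_mid's own z axis and vertical below 1 rad and linear speed of large_tub above 0.5 m/s)).
It also fails if it takes over 72 s, if anything falls off the work surface, if the arm or the gripper's body presses on something with over 40 N, if the wrist force passes 120 N, or if a joint passes its speed limit or range.

## Working session

There is one attempt and no reset: what is moved stays moved. The work goes in short steps, Python scripts to look and compute and a tool call to move; the robot and the scene stay as the last step left them, time stands still between calls to the robot, and variables do not carry over. Pictures are saved under pics/ and viewed, about 8 in all and at most 12, crops included, and the job is handed in when it is done.

Besides the shell and the picture viewer there is one more tool, called after "Request:" as name([rows], argument=value, ...), one row to a line, values as JSON. apply_moves: Moves the arm, as the interface text tells. Its arguments: {"type":"object","properties":{"deltas":{"type":"array"},"grip_force":{"type":"number"}},"required":["deltas"]}

```bash
ls; mkdir -p pics; python3 - <<'E'
from plant import robot,viewer,order
import cv2
print(robot.read_state())
for n in("scene","top","wrist"):
    c=viewer.get_calibration(n);print(n,c)
    cv2.imwrite(f"pics/{n}0.png",viewer.read_camera(n))
E
```

```text
pics
{'t': 0.0, 'q': array([ 1.11161700e+00,  1.31149771e-01,  1.48927116e+00, -2.27434334e-06,
        1.52298876e+00, -8.53758166e-02]), 'dq': array([-0.00067414, -0.00078138, -0.00058084,  0.00039879,  0.00117861,
        0.00035424]), 'joint_torque': array([-1.58404259e-04, -5.59846902e+01, -4.91754019e+01,  7.67990830e-02,
        3.54353024e-02, -1.34267912e-04]), 'tool_pos': array([0.21896068, 0.5583766 , 0.4036984 ]), 'orientation': array([-5.83665831e-01, -3.08640159e+00,  2.74957406e-03]), 'force': array([-0.12803266,  0.27833341, -0.53927192]), 'wrist_torque': array([-0.03894285, -0.01282826,  0.02687193]), 'opening': 0.09278358750591731}
scene {'fx': 399.6348151807925, 'fy': 399.6348151807925, 'cx': 318.2263348759669, 'cy': 198.42635001475193, 'R': array([[-0.104617  ,  0.99434976, -0.01799567],
       [ 0.72927812,  0.06440048, -0.68117986],
       [-0.6761721 , -0.08438685, -0.73189491]]), 't': array([ 0.06416358, -0.34645743,  1.52717309])}
top {'fx': 433.13751462100623, 'fy': 433.13751462100623, 'cx': 313.43764481180597, 'cy': 199.70027854038506, 'R': array([[ 0.01290931, -0.99989872,  0.00599141],
       [-0.98832961, -0.01366903, -0.15171595],
       [ 0.15178248, -0.00396294, -0.98840598]]), 't': array([-0.01484278,  0.58011998,  1.43995429])}
wrist {'fx': 275.6622494561573, 'fy': 275.6622494561573, 'cx': 320.88675399525215, 'cy': 198.91266033556423, 'R': array([[ 0.36574049,  0.93071618, -0.00113   ],
       [ 0.88722392, -0.34828216,  0.30254464],
       [ 0.28118964, -0.11165539, -0.95313455]]), 't': array([-0.60000215, -0.0349927 ,  0.3933045 ])}
```

View pics/scene0.png

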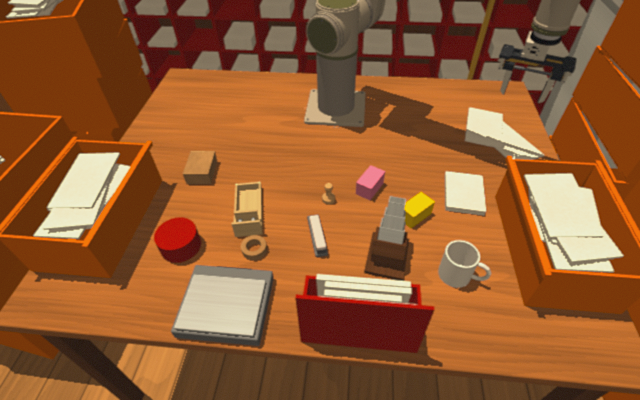

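View pics/top0.png

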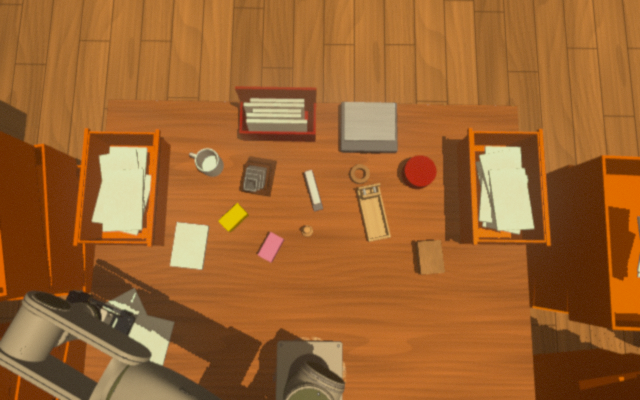

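The scene picture shows the crate at about (248,208) and the stand at (390,240). The top picture shows the crate at about (373,212), the stand at (257,177) and decoy blocks at (233,217) and (270,246).

```bash
cat > h.py <<'E'
import numpy as np,cv2
from scipy.spatial.transform import Rotation as Ro
from plant import robot,viewer,order
def ray(c,u,v):
    d=c["R"].T@np.array([(u-c["cx"])/c["fx"],(v-c["cy"])/c["fy"],1.]); return -c["R"].T@c["t"],d
def onz(c,u,v,z):
    o,d=ray(c,u,v); return o+d*(z-o[2])/d[2]
def proj(c,X):
    p=c["R"]@np.asarray(X,float)+c["t"]; return np.array([c["cx"]+c["fx"]*p[0]/p[2],c["cy"]+c["fy"]*p[1]/p[2]])
def pose():
    s=robot.read_state(); return s,s["tool_pos"],Ro.from_rotvec(s["orientation"]).as_matrix()
def delta(target,yd=None):
    """tool-frame shift (mm) to world TCP target; yaw (rad) to bring the tool y axis along world heading yd (deg)"""
    s,p,R=pose(); print("t",round(s["t"],2),"p",(p*1e3).round(1),"F",s["force"].round(1),"op",round(s["opening"]*1e3,1))
    h=np.degrees(np.arctan2(R[1,1],R[0,1])); print("tool y heading",h.round(2),"q6",s["q"][5].round(2))
    if target is not None: print("shift mm",(R.T@(np.asarray(target)-p)*1e3).round(1))
    if yd is not None:
        e=(yd-h+90)%180-90; print("world turn deg",e.round(2),"tool yaw",np.radians(-e).round(3))
E
python3 - <<'E'
from h import *
c=viewer.get_calibration("top")
for n,(u,v) in dict(crA=(360,187),crB=(382,184),crC=(389,237),crD=(367,241),st=(257,177)).items(): print(n,onz(c,u,v,.026).round(3))
im=cv2.imread("pics/top0.png")
a=cv2.resize(im[145:205,225:285],None,fx=6.6,fy=6.6,interpolation=cv2.INTER_CUBIC)
b=cv2.resize(im[182:242,345:405],None,fx=6.6,fy=6.6,interpolation=cv2.INTER_CUBIC)
cv2.imwrite("pics/crop.png",np.hstack([a,b]))
delta((.4,0,.4),90)
E
```

```text
crA [ 0.63  -0.169  0.026]
crB [ 0.642 -0.246  0.026]
crC [ 0.457 -0.268  0.026]
crD [ 0.443 -0.192  0.026]
st [0.661 0.191 0.026]
t 0.15 p [219.  558.4 404. ] F [-0.3 -0.5  0.2] op 93.0
tool y heading 68.58 q6 -0.09
shift mm [-372.4 -453.8    4.5]
world turn deg 21.42 tool yaw -0.374
```

View pics/crop.png

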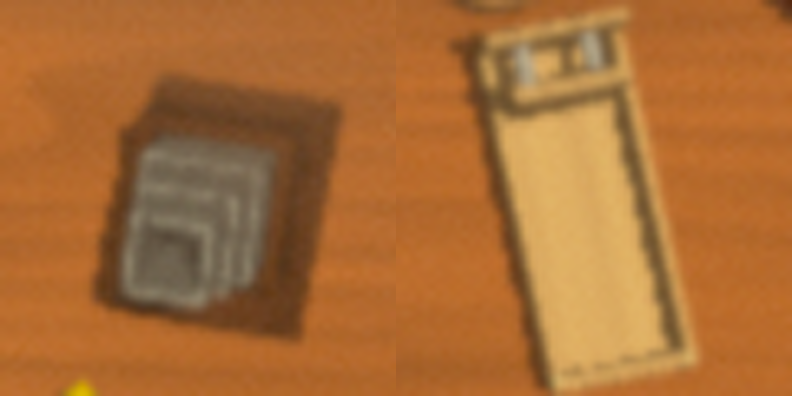

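The crop shows the small tub's mouth at about crop (167,258). The foot edges slope about -11°, and the crate heads about +7°.

```bash
python3 - <<'E'
from h import *
s,p,R=pose(); c=viewer.get_calibration("wrist")
C=-c["R"].T@c["t"]; print("cam in tool mm",(R.T@(C-p)*1e3).round(1),"cam axes in tool",(R.T@c["R"].T).round(3).tolist())
t=viewer.get_calibration("top")
m=onz(t,250.3,184.1,.159); print("mouth",m)
delta(None,79)
# tcp target: camera looking at mouth; tool z down same tilt
h=np.radians(79); 
y=np.array([np.cos(h),np.sin(h),0]); z=np.array([0,0,-1.]); x=np.cross(y,z)
RT=np.c_[x,y,z]; co=RT@(R.T@(C-p)); ca=RT@(R.T@c["R"][2])
tcp=m-.27/abs(ca[2])*ca*1 - co; print("tcp for view",tcp); delta(tcp,79)
E
```

```text
cam in tool mm [85.2  0.7 19.1] cam axes in tool [[-0.001, -0.953, -0.303], [1.0, -0.001, 0.0], [-0.0, -0.303, 0.953]]
mouth [0.60996796 0.19437812 0.159     ]
t 0.15 p [219.  558.4 404. ] F [-0.3 -0.5  0.2] op 93.0
tool y heading 68.58 q6 -0.09
world turn deg 10.42 tool yaw -0.182
tcp for view [0.60928682 0.19370116 0.44805369]
t 0.15 p [219.  558.4 404. ] F [-0.3 -0.5  0.2] op 93.0
tool y heading 68.58 q6 -0.09
shift mm [-496.5 -197.1  -43.9]
world turn deg 10.42 tool yaw -0.182
```

Request:
apply_moves([
  [93, [-55, -22, -5], 0],
  [93, [-55, -22, -5], 0],
  [93, [-55, -22, -5], 0],
  [93, [-55, -22, -5], 0],
  [93, [-55, -22, -5], 0],
], grip_force=8)

```text
t: 0.78
tool_pos: [0.4359, 0.3542, 0.4297]
orientation: [-0.584, -3.087, 0.0]
force: [0.1, 0.6, 0.3]
opening: 0.093
```

Request:
apply_moves([
  [93, [-55, -22, -5], 0],
  [93, [-55, -22, -5], 0],
  [93, [-55, -22, -5], 0],
  [93, [-55, -22, -5], 0],
  [93, [0, 0, 0], -0.182],
])

```text
t: 1.4
tool_pos: [0.61, 0.1898, 0.4489]
orientation: [-0.303, -3.127, 0.002]
force: [-1.2, 1.7, -1.0]
opening: 0.0928
```

```bash
python3 - <<'E'
from h import *
delta((.609,.1937,.448),79)
c=viewer.get_calibration("wrist");cv2.imwrite("pics/w1.png",viewer.read_camera("wrist"))
np.savez("w1.npz",**c)
E
```

```text
t 1.4 p [610.  189.8 448.9] F [-1.2  1.7 -1. ] op 92.8
tool y heading 78.91 q6 -1.16
shift mm [1.7 3.6 0.9]
world turn deg 0.09 tool yaw -0.001
```

View pics/w1.png

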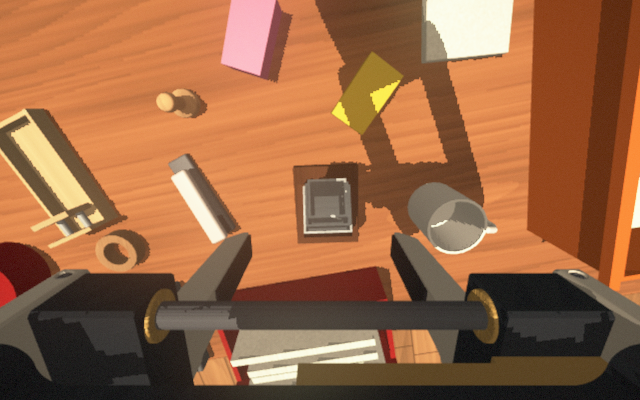

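```bash
python3 - <<'E'
from h import *
im=cv2.imread("pics/w1.png")
cv2.imwrite("pics/w1c.png",cv2.resize(im[160:248,290:365],None,fx=6.6,fy=6.6,interpolation=cv2.INTER_CUBIC))
E
```

```text
(no output)
```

View pics/w1c.png

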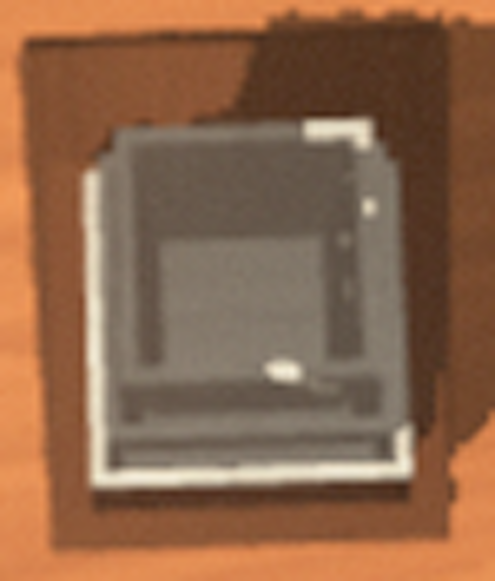

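The crop shows the mouths: small about (117..373, 130..385), large rim bottom corners (93,488) and (410,475), foot corners (25,42), (52,548) and (447,540). Fit the stand pose with these.

```bash
cat >> h.py <<'E'
a=np.radians(25); AX=np.array([-np.sin(a),0,np.cos(a)]); XX=np.array([np.cos(a),0,np.sin(a)]); F0=np.array([.095,0,.05])
def tub(hh,off,sx,sy): return F0+AX*hh+XX*(off+sx)+np.array([0,sy,0])
def world(P,x,y,th): return Ro.from_euler("z",th).apply(P)+[x,y,0]
E
python3 - <<'E'
from h import *
from scipy.optimize import least_squares
c=dict(np.load("w1.npz"))
S,L=(.124,-.0075),(.060,-.0025)
M=[(tub(*S,-.02,-.02),(117,130)),(tub(*S,-.02,.02),(373,123)),
   (tub(*L,.03,-.03),(93,488)),(tub(*L,.03,.03),(410,475)),(tub(*L,-.03,-.03),(85,170))]
P=np.array([m[0] for m in M]);U=np.array([(290+m[1][0]/6.6,160+m[1][1]/6.6) for m in M])
f=lambda q:(np.array([proj(c,w) for w in world(P,*q)])-U).ravel()
r=least_squares(f,[.57,.2,-.19]);print(r.x,np.degrees(r.x[2]));print(f(r.x).reshape(-1,2).round(2))
np.save("st.npy",r.x)
print("small mouth",world(tub(*S,0,0)[None],*r.x),"foot corners px")
for sx in(-.065,.065):
  for sy in(-.05,.05):
    for z in (0,.012): print((sx,sy,z),((proj(c,world(np.array([[.095+sx,sy,z]]),*r.x)[0])-[290,160])*6.6).round())
E
```

```text
[ 0.57626033  0.20294634 -0.16154904] -9.25607833578367
[[ 0.11  0.05]
 [-0.19 -0.11]
 [-0.1  -0.39]
 [ 0.11  0.16]
 [ 0.1   0.3 ]]
small mouth [[0.61159224 0.19718832 0.15921253]] foot corners px
(-0.065, -0.05, 0) [24. 35.]
(-0.065, -0.05, 0.012) [19. 45.]
(-0.065, 0.05, 0) [443.  22.]
(-0.065, 0.05, 0.012) [449.  31.]
(0.065, -0.05, 0) [ 55. 529.]
(0.065, -0.05, 0.012) [ 51. 550.]
(0.065, 0.05, 0) [439. 518.]
(0.065, 0.05, 0.012) [445. 539.]
```

```bash
python3 - <<'E'
from h import *
q=np.load("st.npy"); T=world(tub(.107,-.0075,0,0)[None],*q)[0]+[0,0,.176]
print(T); delta(T,90+np.degrees(q[2]))
E
```

```text
[0.6186832  0.19603272 0.3198053 ]
t 1.45 p [609.  191.3 448.9] F [ 0.7  1.1 -1.1] op 92.5
tool y heading 79.66 q6 -1.17
shift mm [ -8.9   6.5 129. ]
world turn deg 1.08 tool yaw -0.019
```

Request:
apply_moves([
  [65, [-9, 6.5, 40], -0.015],
  [65, [0, 0, 40], 0],
  [65, [0, 0, 0], 0],
  [65, [0, 0, 0], 0],
])

```text
t: 1.95
tool_pos: [0.6177, 0.1986, 0.3714]
orientation: [0.278, 3.128, 0.001]
force: [0.5, -0.5, 0.7]
opening: 0.0653
```

```bash
python3 - <<'E'
from h import *
q=np.load("st.npy"); delta(np.array([.6187,.1960,.3198]),90+np.degrees(q[2]))
c=viewer.get_calibration("wrist");im=viewer.read_camera("wrist");cv2.imwrite("pics/w2.png",im)
S=(.124,-.0075)
for sx,sy in((-.02,-.02),(-.02,.02),(.02,.02),(.02,-.02)):
    u=proj(c,world(tub(*S,sx,sy)[None],*q)[0]); print(u.round(1)); cv2.drawMarker(im,tuple(int(v) for v in u.round()),(0,0,255),0,7)
cv2.imwrite("pics/w2c.png",cv2.resize(im[100:300,200:440],None,fx=3,fy=3))
E
```

```text
t 1.95 p [617.7 198.6 371.4] F [ 0.5 -0.5  0.7] op 65.3
tool y heading 79.83 q6 -1.16
shift mm [-1.4 -2.4 51.6]
world turn deg 0.91 tool yaw -0.016
[289.9 195.5]
[342.3 194.6]
[343.6 247.8]
[289.9 248.6]
```

View pics/w2c.png

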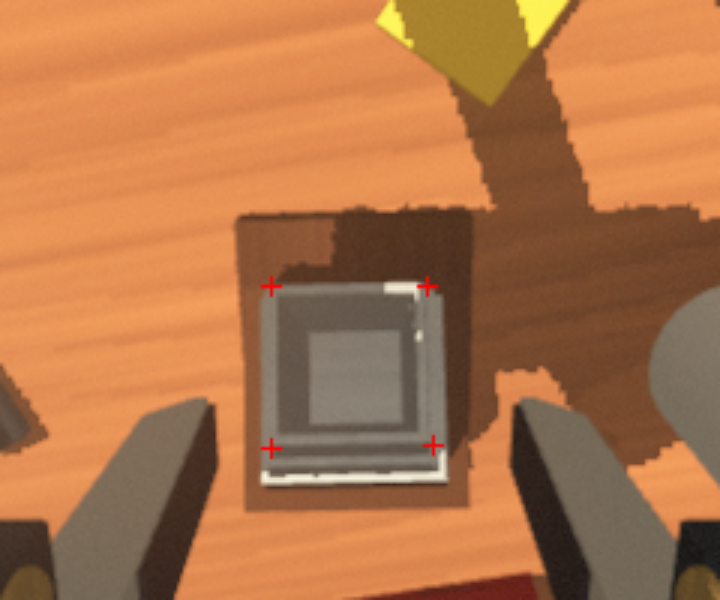

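The predicted mouth corners land on the tub to about 1 px, so I'll descend and grip.

Request:
apply_moves([
  [65, [-1.4, -2.4, 26], -0.016],
  [65, [0, 0, 26], 0],
  [65, [0, 0, 0], 0],
  [36, [0, 0, 0], 0],
  [36, [0, 0, 0], 0],
])

```text
t: 2.62
tool_pos: [0.6193, 0.1958, 0.3201]
orientation: [0.252, 3.128, 0.002]
force: [-0.2, -0.2, 0.5]
opening: 0.0497
```

Request:
apply_moves([
  [36, [0, 0, 0], 0],
  [36, [0, 0, 0], 0],
], grip_force=10)

```text
t: 2.88
tool_pos: [0.619, 0.1956, 0.3192]
orientation: [0.252, 3.129, 0.001]
force: [-0.4, 0.3, 6.3]
opening: 0.0401
```

```bash
python3 - <<'E'
from h import *
delta(np.array([.6187,.1960,.3198])+.1*world(AX[None],0,0,np.load("st.npy")[2])[0],None)
E
```

```text
t 2.88 p [619.  195.6 319.2] F [-0.4  0.3  6.3] op 40.1
tool y heading 80.78 q6 -1.18
shift mm [ 42.5   0.4 -91.3]
```

Request:
apply_moves([
  [36, [8.5, 0, -18], 0],
  [36, [8.5, 0, -18], 0],
  [36, [8.5, 0, -18], 0],
  [36, [8.5, 0, -18], 0],
  [36, [4, 0, -30], 0],
])

```text
t: 3.5
tool_pos: [0.58, 0.2018, 0.4203]
orientation: [-0.252, -3.13, 0.001]
force: [-0.1, -0.6, -1.1]
opening: 0.0403
```

```bash
python3 - <<'E'
from h import *
delta(None,None)
cv2.imwrite("pics/s3.png",viewer.read_camera("scene"));im=cv2.imread("pics/s3.png")
s=cv2.resize(im[130:290,290:490],None,fx=3.5,fy=3.5,interpolation=cv2.INTER_CUBIC)
# crate crop from top for measuring
cv2.imwrite("pics/s3c.png",s)
E
```

```text
t 3.5 p [580.  201.8 420.3] F [-0.1 -0.6 -1.1] op 40.3
tool y heading 80.81 q6 -1.16
```

View pics/s3c.png

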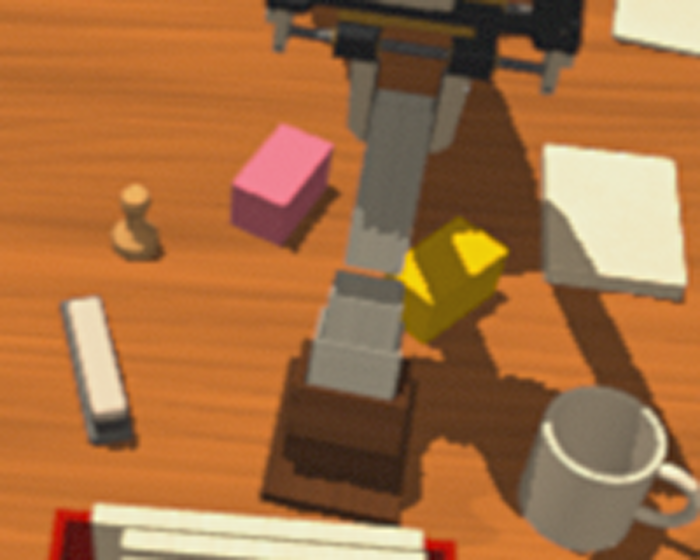

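Picture 7: the small tub is in the grip, still leaning, and the medium and large tubs are still in the stand. Next I'll go over to the crate.

```bash
python3 - <<'E'
from h import *
delta((.47,-.21,.43),97)
E
```

```text
t 3.55 p [580.6 202.1 426.2] F [1.6 1.5 2.9] op 40.1
tool y heading 80.81 q6 -1.16
shift mm [  43.3 -424.5   -5.1]
world turn deg 16.19 tool yaw -0.282
```

Request:
apply_moves([
  [36, [4.8, -35, 0], 0],
  [36, [4.8, -48, 0], 0],
  [36, [4.8, -48, 0], 0],
  [36, [4.8, -48, 0], 0],
  [36, [4.8, -48, 0], 0],
])

```text
t: 4.18
tool_pos: [0.5203, -0.0198, 0.42]
orientation: [0.252, 3.131, -0.0]
force: [0.3, 0.5, -0.7]
opening: 0.04
```

Request:
apply_moves([
  [36, [4.8, -48, 0], 0],
  [36, [4.8, -48, 0], 0],
  [36, [4.8, -48, 0], 0],
  [36, [4.8, -48, 0], -0.14],
  [36, [0, -5, 0], -0.14],
])

```text
t: 4.8
tool_pos: [0.4701, -0.2126, 0.4199]
orientation: [0.189, -3.136, 0.002]
force: [-0.3, -0.2, -1.4]
opening: 0.0399
```

```bash
python3 - <<'E'
from h import *
robot.read_state(); viewer.read_camera("top"); viewer.read_camera("top")
delta(None,97)
c=viewer.get_calibration("wrist");im=viewer.read_camera("wrist");cv2.imwrite("pics/w4.png",im);np.savez("w4.npz",**c)
for X in((.63,-.169,.026),(.642,-.246,.026),(.457,-.268,.026),(.443,-.192,.026)): print(proj(c,X).round())
cv2.imwrite("pics/w4c.png",cv2.resize(im,None,fx=1.25,fy=1.25,interpolation=cv2.INTER_CUBIC))
E
```

```text
t 4.9 p [ 470.8 -210.9  419.9] F [ 0.6 -0.5 -0.8] op 40.1
tool y heading 96.81 q6 -2.21
world turn deg 0.19 tool yaw -0.003
[335. 277.]
[285. 279.]
[280. 161.]
[337. 157.]
```

View pics/w4c.png

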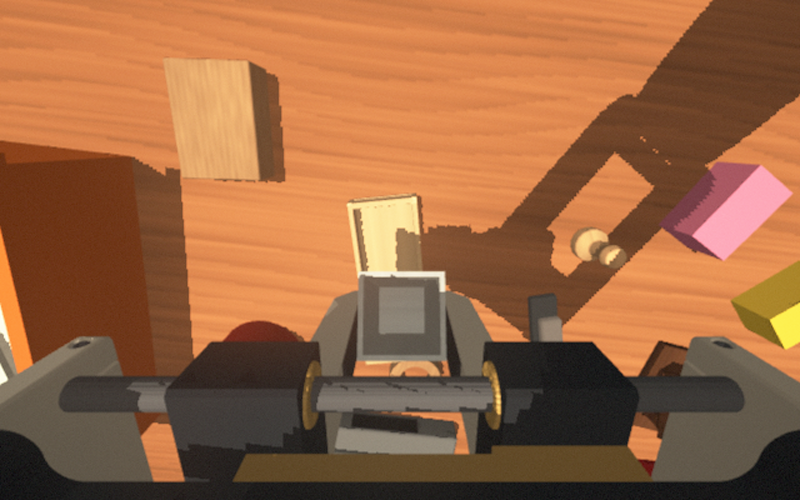

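The picture shows the crate's near rim corners at about (278,162) and (334,156), and the tub in hand in front of the rest. I'll fit the crate pose from both views using a colour mask.

```bash
python3 - <<'E'
from h import *
im=cv2.imread("pics/w4.png"); h=cv2.cvtColor(im,cv2.COLOR_BGR2HSV)
print(h[175,[270,276,279,281,284,288,295,325,331,333,335,338]].tolist()); print(h[[154,156,158,160,162,164,166,170],300].tolist())
t=cv2.imread("pics/top0.png"); ht=cv2.cvtColor(t,cv2.COLOR_BGR2HSV)
print(ht[220,358:392].tolist())
E
```

```text
[[12, 156, 240], [13, 158, 238], [18, 121, 248], [23, 94, 253], [13, 129, 132], [17, 119, 228], [24, 90, 253], [22, 96, 252], [22, 101, 251], [23, 95, 253], [13, 144, 166], [12, 164, 209]]
[[13, 158, 235], [12, 159, 233], [16, 123, 209], [15, 124, 199], [23, 90, 253], [23, 91, 253], [19, 111, 243], [23, 91, 253]]
[[13, 196, 187], [13, 192, 190], [14, 198, 183], [13, 190, 161], [13, 187, 120], [15, 159, 119], [18, 149, 163], [18, 145, 210], [18, 140, 219], [18, 141, 219], [19, 141, 222], [19, 142, 223], [19, 138, 224], [18, 140, 224], [18, 142, 223], [19, 140, 223], [18, 139, 222], [18, 142, 219], [18, 144, 218], [19, 141, 219], [18, 143, 223], [19, 143, 225], [19, 140, 223], [18, 143, 218], [18, 146, 188], [17, 147, 139], [17, 155, 122], [18, 148, 164], [17, 153, 204], [14, 176, 196], [14, 194, 187], [14, 194, 187], [14, 200, 186], [14, 195, 188]]
```

```bash
python3 - <<'E'
from h import *
from scipy.optimize import least_squares
im=cv2.imread("pics/w4.png"); h=cv2.cvtColor(im,cv2.COLOR_BGR2HSV).astype(int); c=dict(np.load("w4.npz"))
m=(h[...,0]>=17)&(h[...,1]<128)
L,Rr,N=[],[],[]
for r in range(168,206,2):
    k=np.where(m[r,268:345])[0]
    if len(k): L.append(onz(c,268+k[0]-.3,r,.026)); Rr.append(onz(c,268+k[-1]+.3,r,.026))
b=(h[...,1]<105)&(h[...,2]>235)
for u in range(286,330,3):
    k=np.where(b[150:175,u])[0]
    if len(k): N.append(onz(c,u,150+k[0]-.5,.026))
L,Rr,N=map(np.array,(L,Rr,N)); print(len(L),len(Rr),len(N)); print(L[::6].round(4),Rr[::6].round(4),N[::5].round(4))
def f(q):
    g=lambda P:Ro.from_euler("z",-q[2]).apply(P-[q[0],q[1],0])
    return np.r_[g(L)[:,1]+.038,g(Rr)[:,1]-.038,g(N)[:,0]+.086]*1e3
r=least_squares(f,[.54,-.219,.12],loss="soft_l1");print(r.x,np.degrees(r.x[2]),f(r.x).round(1))
np.save("cr.npy",r.x)
t=viewer.get_calibration("top")
for X in((-.086,-.038),(-.086,.038),(.1,-.038),(.1,.038),(0,-.038),(0,.038)):
    print(X,((proj(t,world(np.array([[*X,.026]]),*r.x)[0])-[345,182])*6.6+[396,0]).round())
E
```

```text
19 19 15
[[ 0.4675 -0.2704  0.026 ]
 [ 0.4841 -0.2664  0.026 ]
 [ 0.5012 -0.2623  0.026 ]
 [ 0.5187 -0.2581  0.026 ]] [[ 0.4584 -0.1943  0.026 ]
 [ 0.4751 -0.1907  0.026 ]
 [ 0.4954 -0.2137  0.026 ]
 [ 0.5131 -0.2103  0.026 ]] [[ 0.4585 -0.2597  0.026 ]
 [ 0.4547 -0.2394  0.026 ]
 [ 0.4496 -0.2193  0.026 ]]
[ 0.53723262 -0.21763162  0.19305835] 11.06142855022075 [ -0.4   0.6   0.3  -0.1   1.    0.6   0.3  -0.    1.    0.7   0.3   1.4
   1.    0.7   0.3   1.4   1.1   0.7   1.8  -0.   -0.2  -0.4  -0.5   0.7
   0.5   0.3   0.2  -0.   -0.2 -25.7 -25.9 -26.1 -25.  -26.6 -26.8 -27.1
 -27.3 -26.1   0.7   1.   -0.1   0.2   0.5   0.8  -0.2   0.1   0.4  -0.7
  -0.4  -0.1  -1.1  -0.8  -0.5]
(-0.086, -0.038) [693. 358.]
(-0.086, 0.038) [550. 384.]
(0.1, -0.038) [621.  11.]
(0.1, 0.038) [480.  37.]
(0, -0.038) [660. 196.]
(0, 0.038) [517. 222.]
```

```bash
cat >> h.py <<'E'
def crate(x,y,z):
    q=np.load("cr.npy"); return world(np.array([[x,y,z]]),*q)[0]
def goto(x,y,z,flip=0):
    """delta to crate-frame TCP"""
    q=np.load("cr.npy"); s,p,R=pose(); print("crate-frame TCP",(Ro.from_euler("z",-q[2]).apply(p-[q[0],q[1],0])*1e3).round(1))
    delta(crate(x,y,z),90+np.degrees(q[2]))
E
python3 - <<'E'
from h import *
from scipy.optimize import least_squares
im=cv2.imread("pics/w4.png"); h=cv2.cvtColor(im,cv2.COLOR_BGR2HSV).astype(int); c=dict(np.load("w4.npz"))
m=(h[...,0]>=17)&(h[...,1]<128); L,Rr,N=[],[],[]
for r in range(168,206):
    k=np.where(m[r,268:345])[0]
    L.append(onz(c,268+k[0]-.3,r,.026))
    if k[-1]>60: Rr.append(onz(c,268+k[-1]+.3,r,.026))
b=(h[...,1]<105)&(h[...,2]>235)
for u in range(286,330):
    k=np.where(b[150:175,u])[0]
    if len(k): N.append(onz(c,u,150+k[0]-.5,.026))
t=viewer.get_calibration("top")
T=np.array([onz(t,345+(u-396+.5)/6.6-.5,182+(v+.5)/6.6-.5,.026) for u,v in((698,360),(552,390),(628,15),(485,45))])
L,Rr,N=map(np.array,(L,Rr,N))
g=lambda P,q:Ro.from_euler("z",-q[2]).apply(P-[q[0],q[1],0])
f=lambda q:np.r_[g(L,q)[:,1]+.038,g(Rr,q)[:,1]-.038,g(N,q)[:,0]+.086,3*(g(T,q)[:,1]+np.array([1,-1,1,-1])*.038)]*1e3
r=least_squares(f,[.54,-.219,.19],loss="soft_l1");print(r.x,np.degrees(r.x[2]),[np.median(a).round(2) for a in (g(L,r.x)[:,1]+.038,g(Rr,r.x)[:,1]-.038,g(N,r.x)[:,0]+.086)])
print((g(T,r.x)*1e3).round(1)); np.save("cr.npy",r.x)
goto(-.009,0,.31)
E
```

```text
[ 0.53719976 -0.21754454  0.18851701] 10.801229231227131 [np.float64(0.0), np.float64(-0.0), np.float64(0.0)]
[[-85.7 -39.5  26. ]
 [-87.8  38.2  26. ]
 [ 99.4 -39.7  26. ]
 [ 96.7  37.9  26. ]]
crate-frame TCP [-63.6  19.6 419.9]
t 4.95 p [ 471.  -210.2  419.9] F [ 0.2  0.7 -1.3] op 39.9
tool y heading 96.64 q6 -2.21
shift mm [-55.9 -15.6 109.9]
world turn deg 4.16 tool yaw -0.073
```

Request:
apply_moves([
  [36, [-28, -8, 10], 0],
  [36, [-28, -8, 30], 0],
  [36, [0, 0, 30], -0.073],
  [36, [0, 0, 20], 0],
  [36, [0, 0, 0], 0],
])

```text
t: 5.58
tool_pos: [0.5282, -0.2183, 0.328]
orientation: [0.298, -3.124, -0.003]
force: [0.4, 0.1, -0.2]
opening: 0.0401
```

```bash
python3 - <<'E'
from h import *
im=viewer.read_camera("scene"); goto(-.009,0,.2895)
cv2.imwrite("pics/s5.png",cv2.resize(im[140:270,170:330],None,fx=4,fy=4,interpolation=cv2.INTER_CUBIC))
E
```

```text
crate-frame TCP [ -8.7   0.4 329.7]
t 5.62 p [ 528.6 -218.8  329.7] F [ 0.3  0.2 -0.8] op 39.8
tool y heading 100.91 q6 -2.24
shift mm [ 0.3 -0.4 40.2]
world turn deg -0.11 tool yaw 0.002
```

View pics/s5.png

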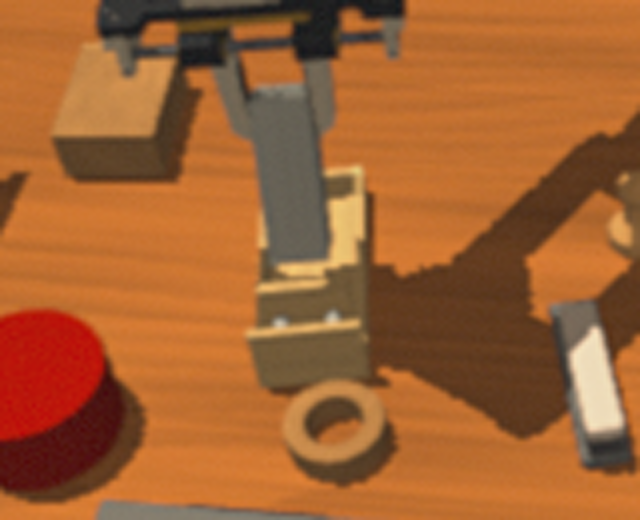

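The picture shows the tub hanging over the crate, aligned, with its base near the plate. I'll lower it and push its foot against the plate.

Request:
apply_moves([
  [36, [0, 0, 20], 0],
  [36, [0, 0, 17], 0],
  [36, [0, 0, 0], 0],
  [36, [-6, 0, 0], 0],
  [36, [-6, 0, 0], 0],
])

```text
t: 6.25
tool_pos: [0.541, -0.2171, 0.2935]
orientation: [-0.301, 3.127, -0.001]
force: [-1.9, -0.7, 0.9]
opening: 0.0399
```

Request:
apply_moves([
  [36, [-8, 0, 0], 0],
  [36, [-8, 0, 0], 0],
  [36, [-8, 0, 0], 0],
  [36, [-6, 0, 0], 0],
  [36, [0, 0, 0], 0],
], grip_force=8)

```text
t: 6.88
tool_pos: [0.5705, -0.211, 0.2926]
orientation: [-0.302, 3.127, 0.0]
force: [0.8, 0.1, -0.7]
opening: 0.0403
```

Request:
apply_moves([
  [36, [-6, 0, 0], 0],
  [36, [-4, 0, 0], 0],
  [36, [0, 0, 0], 0],
])

```text
t: 7.25
tool_pos: [0.5801, -0.2093, 0.2928]
orientation: [-0.302, 3.127, -0.0]
force: [-0.8, 0.5, -1.5]
opening: 0.0399
```

```bash
python3 - <<'E'
from h import *
im=viewer.read_camera("scene"); goto(.043,0,.289); c=viewer.get_calibration("scene")
for p in ((.06,.031,.065),(.06,-.031,.065)): print(((proj(c,crate(*p))-[170,140])*4).round())
for p in ((.02,.02,.12),(.02,-.02,.12),(.06,.02,.12),(.06,-.02,.12)): print(((proj(c,crate(*p))-[170,140])*4).round())
cv2.imwrite("pics/s6.png",cv2.resize(im[140:270,170:330],None,fx=4,fy=4,interpolation=cv2.INTER_CUBIC))
E
```

```text
crate-frame TCP [4.360e+01 1.000e-01 2.927e+02]
t 7.3 p [ 580.  -209.3  292.7] F [-0.2 -0.5 -1.4] op 40.3
tool y heading 101.02 q6 -2.19
shift mm [ 0.6 -0.1  3.7]
world turn deg -0.22 tool yaw 0.004
[340. 275.]
[248. 282.]
[314. 179.]
[254. 183.]
[312. 221.]
[251. 226.]
```

View pics/s6.png

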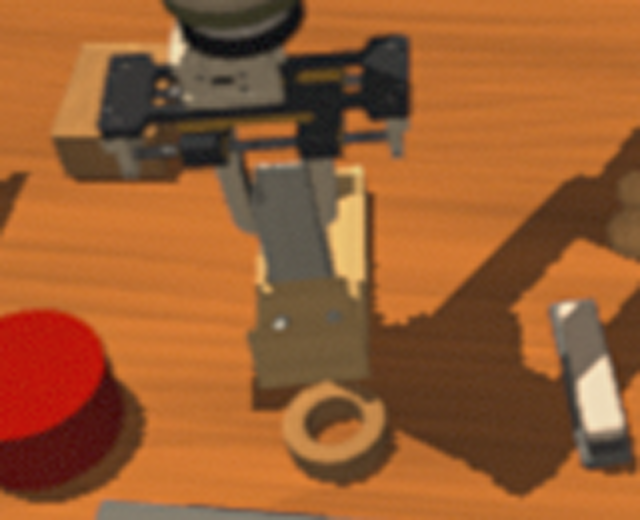

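```bash
python3 - <<'E'
from h import *
c=viewer.get_calibration("scene"); k=lambda *p:((proj(c,crate(*p))-[170,140])*4).round()
for th in (0,10,20,25,35,45):
    t=np.radians(th); A=np.array([-np.sin(t),0,np.cos(t)]);X=np.array([np.cos(t),0,np.sin(t)]);P=np.array([.043,0,.1167])
    print(th,[k(*(P+h*A+.02*X+[0,y,0])) for h in(.009,-.107) for y in(.02,-.02)],"base+x edge",(P-.107*A+.02*X).round(3))
for p in((.06,.031,.065),(.082,.031,.065),(.06,.031,.005),(.1,.038,.026),(.1,.038,.065)): print(p,k(*p),k(p[0],-p[1],p[2]))
print([robot.read_state()["force"].round(2) for _ in range(3)])
E
```

```text
0 [array([310., 219.]), array([249., 223.]), array([334., 331.]), array([278., 336.])] base+x edge [0.063 0.    0.01 ]
10 [array([310., 213.]), array([248., 218.]), array([333., 347.]), array([275., 351.])] base+x edge [0.081 0.    0.015]
20 [array([309., 207.]), array([248., 212.]), array([330., 359.]), array([272., 363.])] base+x edge [0.098 0.    0.023]
25 [array([309., 204.]), array([247., 209.]), array([329., 363.]), array([270., 367.])] base+x edge [0.106 0.    0.028]
35 [array([308., 199.]), array([247., 203.]), array([326., 368.]), array([266., 373.])] base+x edge [0.121 0.    0.041]
45 [array([308., 193.]), array([247., 197.]), array([322., 369.]), array([261., 374.])] base+x edge [0.133 0.    0.055]
(0.06, 0.031, 0.065) [340. 275.] [248. 282.]
(0.082, 0.031, 0.065) [339. 300.] [246. 306.]
(0.06, 0.031, 0.005) [351. 331.] [263. 338.]
(0.1, 0.038, 0.026) [356. 356.] [245. 364.]
(0.1, 0.038, 0.065) [349. 319.] [234. 328.]
[array([-0.25, -0.48, -1.39]), array([-0.25, -0.48, -1.39]), array([-0.25, -0.48, -1.39])]
```

```bash
python3 - <<'E'
from h import *
im=viewer.read_camera("top"); c=viewer.get_calibration("top")
cv2.imwrite("pics/t7.png",im)
s0=cv2.imread("pics/scene0.png"); cs=viewer.get_calibration("scene")
t0=cv2.imread("pics/top0.png")
a=s0[175:245,215:285].copy(); b=t0[180:250,340:410].copy()
a=cv2.resize(a,None,fx=5.7,fy=5.7,interpolation=cv2.INTER_CUBIC);b=cv2.resize(b,None,fx=5.7,fy=5.7,interpolation=cv2.INTER_CUBIC)
for (P,cl) in [([(-.086,s*.038,.026) for s in(1,-1)],(255,0,0)),([(.06,s*.031,.065) for s in(1,-1)],(0,255,0)),([(-.08,s*.033,.026) for s in(1,-1)],(0,0,255)),([(.03,s*.038,.026) for s in (1,-1)],(255,0,255))]:
    for p in P:
        for im_,cc,o in((a,cs,(215,175)),(b,c,(340,180))):
            u=(proj(cc,crate(*p))-o+.5)*5.7-.5; cv2.drawMarker(im_,tuple(int(v) for v in u.round()),cl,0,9,1)
cv2.imwrite("pics/cmp.png",np.hstack([a,b]))
E
```

```text
(no output)
```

View pics/cmp.png

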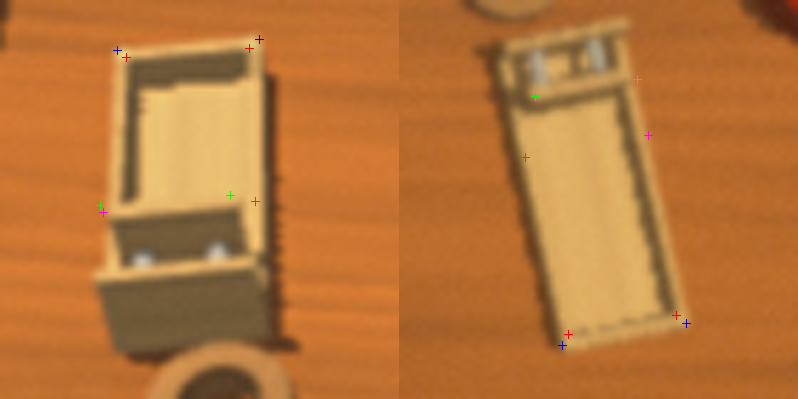

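The markers fit at the near end but drift by 3–5 mm towards the plate, so the crate heading is nearer 12.8°, which also matches the wrist-edge slopes. Correct that.

```bash
python3 - <<'E'
from h import *
np.save("cr.npy",[.5366,-.2146,np.radians(12.8)])
goto(.045,0,.287)
c=viewer.get_calibration("scene")
for p in((.06,.031,.065),(.06,-.031,.065),(.03,.038,.026),(.03,-.038,.026)): print(((proj(c,crate(*p))-(215,175)+.5)*5.7).round(),end=" ")
E
```

```text
crate-frame TCP [ 43.4  -4.4 292.7]
t 7.35 p [ 579.9 -209.3  292.7] F [ 0.5  0.4 -0.9] op 40.0
tool y heading 101.02 q6 -2.19
shift mm [-1.4  4.5  5.7]
world turn deg 1.78 tool yaw -0.031
[241. 193.] [111. 206.] [264. 199.] [112. 214.]
```

Request:
apply_moves([
  [36, [-2, 4.5, 0], -0.031],
  [36, [0, 0, 2], 0],
  [36, [0, 0, 2], 0],
  [36, [0, 0, 0], 0],
])

```text
t: 7.85
tool_pos: [0.5809, -0.2044, 0.2884]
orientation: [0.35, -3.122, -0.0]
force: [-0.6, 0.7, 0.1]
opening: 0.0402
```

Request:
apply_moves([
  [36, [0, 0, 2], 0],
  [36, [0, 0, 0], 0],
])

```text
t: 8.1
tool_pos: [0.5809, -0.2045, 0.2865]
orientation: [0.35, -3.122, -0.0]
force: [-0.2, 0.3, -0.3]
opening: 0.04
```

```bash
python3 - <<'E'
from h import *
for i in range(3): viewer.read_camera("top"); print(robot.read_state()["force"].round(1))
goto(.045,0,.287)
E
```

```text
[0.  0.1 0.2]
[ 0.3 -0.6 -0.3]
[ 0.4  0.7 -1.3]
crate-frame TCP [ 45.5  -0.  286.7]
t 8.25 p [ 580.9 -204.5  286.7] F [ 0.4  0.7 -1.3] op 39.9
tool y heading 102.79 q6 -2.22
shift mm [ 0.5  0.  -0.3]
world turn deg 0.01 tool yaw -0.0
```

Request:
apply_moves([
  [36, [0, 0, 1.5], 0],
  [36, [0, 0, 1.5], 0],
  [36, [0, 0, 0], 0],
])

```text
t: 8.62
tool_pos: [0.5809, -0.2045, 0.2835]
orientation: [0.35, -3.122, -0.0]
force: [-0.3, 0.2, -1.5]
opening: 0.0399
```

```bash
python3 - <<'E'
from h import *
F=[]
for i in range(4): im=viewer.read_camera("wrist"); F.append(robot.read_state()["force"])
print(np.mean(F,0).round(2)); goto(.045,0,.287)
cv2.imwrite("pics/w8.png",im); cv2.imwrite("pics/w8c.png",cv2.resize(im[150:330,220:420],None,fx=3.5,fy=3.5,interpolation=cv2.INTER_CUBIC))
c=viewer.get_calibration("wrist")
for th in (0,10):
    t=np.radians(th); A=np.array([-np.sin(t),0,np.cos(t)]);X=np.array([np.cos(t),0,np.sin(t)]);P=np.array([.045,0,.109])
    print(th,[((proj(c,crate(*(P+.009*A+sx*X+[0,y,0])))-(220,150))*3.5).round().tolist() for sx in(-.02,.02) for y in(.02,-.02)])
E
```

```text
[-0.4  -0.14 -1.23]
crate-frame TCP [ 45.5  -0.  283.8]
t 8.82 p [ 581.  -204.5  283.8] F [-0.2 -0.1 -0.6] op 39.9
tool y heading 102.79 q6 -2.22
shift mm [ 0.5  0.  -3.2]
world turn deg 0.01 tool yaw -0.0
0 [[469.0, 273.0], [227.0, 273.0], [461.0, 480.0], [236.0, 480.0]]
10 [[467.0, 257.0], [229.0, 257.0], [464.0, 483.0], [233.0, 483.0]]
```

View pics/w8c.png

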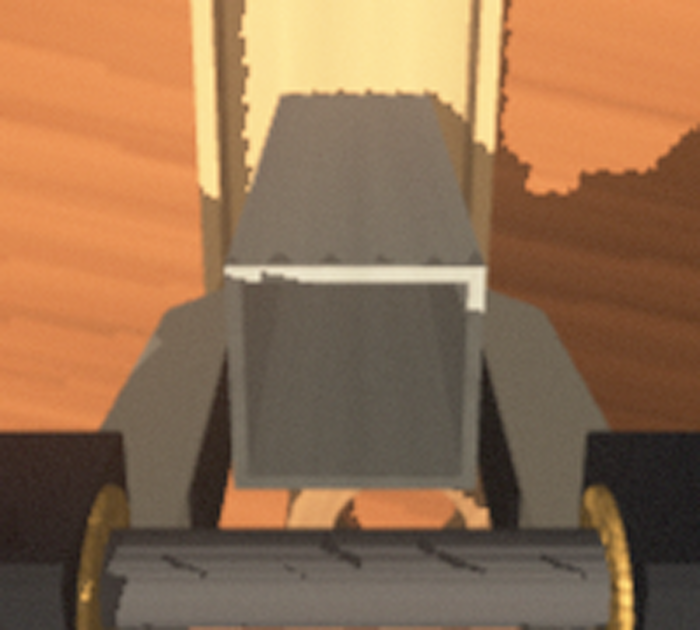

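The picture shows the tub upright to within a few degrees, between the side walls. I'll get its exact pose with PnP.

```bash
cat >> h.py <<'E'
def pnp(px,off,sc,w,H,cal=None):
    """px: mouth -x/-y, -x/+y, +x/-y, +x/+y, base -x/-y, -x/+y (image of the wrist); gives tub pose in the crate frame"""
    c=cal or viewer.get_calibration("wrist"); q=np.load("cr.npy")
    O=np.array([(-w,-w,H),(-w,w,H),(w,-w,H),(w,w,H),(-w,-w,-H),(-w,w,-H)],float)
    U=(np.array(px,float)+.5)/sc-.5+off; K=np.array([[c["fx"],0,c["cx"]],[0,c["fy"],c["cy"]],[0,0,1]])
    ok,rv,tv=cv2.solvePnP(O,U,K,None,flags=cv2.SOLVEPNP_ITERATIVE)
    e=cv2.projectPoints(O,rv,tv,K,None)[0][:,0]-U
    Rw=c["R"].T@cv2.Rodrigues(rv)[0]; X=c["R"].T@(tv[:,0]-c["t"]); M=Ro.from_euler("z",-q[2]).as_matrix()
    print("centre",(M@(X-[q[0],q[1],0])*1e3).round(1),"z axis",(M@Rw)[:,2].round(3),"err px",e.round(1).tolist())
E
python3 - <<'E'
from h import *
pnp([(225,267),(487,265),(237,487),(477,487),(280,95),(440,95)],(220,150),3.5,.02,.058)
E
```

```text
centre [39.2  1.8 70. ] z axis [ 0.    -0.011  1.   ] err px [[0.1, -0.4], [-0.2, 0.0], [-0.1, 0.3], [0.2, 0.3], [1.5, -0.1], [-1.6, -0.2]]
```

Request:
apply_moves([
  [36, [0, 0, 2], 0],
  [36, [0, 0, 2], 0],
  [36, [0, 0, 1], 0],
  [36, [0, 0, 1], 0],
  [36, [0, 0, 0], 0],
])

```text
t: 9.45
tool_pos: [0.5809, -0.2045, 0.2776]
orientation: [0.35, -3.122, -0.0]
force: [0.2, -0.2, -1.4]
opening: 0.0398
```

Request:
apply_moves([
  [36, [0, 0, 1], 0],
  [36, [0, 0, 1], 0],
  [36, [0, 0, 0], 0],
])

```text
t: 9.82
tool_pos: [0.581, -0.2046, 0.2763]
orientation: [-0.35, 3.122, -0.0]
force: [-1.9, 0.8, 4.3]
opening: 0.0396
```

Request:
apply_moves([
  [36, [0, 0, 1], 0],
  [36, [0, 0, 1], 0],
  [36, [0, 0, 0], 0],
])

```text
t: 10.2
tool_pos: [0.5816, -0.2045, 0.2757]
orientation: [-0.35, 3.12, -0.001]
force: [-2.6, 2.5, 10.3]
opening: 0.0399
```

Contact with the floor, about where PnP predicted it. Release and rise.

Request:
apply_moves([
  [36, [0, 0, -1.5], 0],
  [50, [0, 0, 0], 0],
  [60, [0, 0, 0], 0],
  [60, [0, 0, 0], 0],
  [60, [0, 0, -20], 0],
])

```text
t: 10.82
tool_pos: [0.5801, -0.2042, 0.2937]
orientation: [0.349, -3.118, -0.003]
force: [0.0, 1.6, -0.4]
opening: 0.0601
```

Request:
apply_moves([
  [60, [0, 0, -40], 0],
  [70, [0, 0, -50], 0],
  [70, [0, 0, -30], 0],
  [70, [0, 0, 0], 0],
])

```text
t: 11.32
tool_pos: [0.5816, -0.2048, 0.4207]
orientation: [-0.349, 3.115, -0.007]
force: [0.3, 0.2, 0.6]
opening: 0.0699
```

```bash
python3 - <<'E'
from h import *
q=np.load("st.npy")
# detect small tub mouth in wrist image
im=viewer.read_camera("wrist"); cv2.imwrite("pics/w9.png",im); np.savez("w9.npz",**viewer.get_calibration("wrist"))
goto(0,0,.4)
c=viewer.get_calibration("wrist")
print("pred mouth",[proj(c,crate(.04+sx,sy,.12)).round(1).tolist() for sx in(-.02,.02) for sy in(-.02,.02)])
print("pred base",[proj(c,crate(.02,sy,.004)).round(1).tolist() for sy in(-.02,.02)])
h=cv2.cvtColor(im,cv2.COLOR_BGR2HSV); m=((h[...,1]<75)).astype(np.uint8); m[330:]=0
n,l,st,ce=cv2.connectedComponentsWithStats(m); print([s.tolist() for s in st if s[4]>200])
# medium grasp: pivot h: scale; medium top at 92 along axis from socket floor
T=world(tub(.082,-.005,0,0)[None],*q)[0]; print("axis pt medium h=.082",T)
delta(T+[0,0,.176+.12],90+np.degrees(q[2]))
E
```

```text
crate-frame TCP [ 4.570e+01 -2.000e-01  4.178e+02]
t 11.38 p [ 581.2 -204.7  417.8] F [ 0.  -0.2 -0.4] op 69.9
tool y heading 102.79 q6 -2.22
shift mm [45.8  0.2 17.6]
world turn deg 0.01 tool yaw -0.0
pred mouth [[301.5, 170.6], [340.4, 170.6], [302.3, 207.3], [339.6, 207.3]]
pred base [[307.1, 153.7], [335.1, 153.7]]
[[0, 0, 640, 400, 222374], [303, 153, 40, 55, 1608], [196, 178, 444, 152, 24861], [0, 270, 187, 60, 6991]]
axis pt medium h=.082 [0.63134736 0.19396885 0.12220415]
t 11.38 p [ 581.2 -204.7  417.8] F [ 0.  -0.2 -0.4] op 69.9
tool y heading 102.79 q6 -2.22
shift mm [-137.1  377.6   -0.9]
world turn deg -22.04 tool yaw 0.385
```

```bash
python3 - <<'E'
from h import *
from scipy.optimize import least_squares
c=dict(np.load("w1.npz"))
S,L=(.124,-.0075),(.060,-.0025)
M=[(tub(*S,-.02,-.02),(117,130)),(tub(*S,-.02,.02),(373,123)),
   (tub(*L,.03,-.03),(93,488)),(tub(*L,.03,.03),(410,475)),(tub(*L,-.03,-.03),(85,170)),(np.array([.03,-.05,.012]),(25,42)),(np.array([.16,-.05,.012]),(52,548)),(np.array([.16,.05,.012]),(447,540))]
P=np.array([m[0] for m in M]);U=np.array([(290+(m[1][0]+.5)/6.6-.5,160+(m[1][1]+.5)/6.6-.5) for m in M])
for n in (5,8):
  f=lambda q:(np.array([proj(c,w+[0,0,q[3]]) for w in world(P[:n],*q[:3])])-U[:n]).ravel()
  r=least_squares(f,[.57,.2,-.19,0]);print(r.x.round(4),np.degrees(r.x[2]));print(f(r.x).reshape(-1,2).round(2).tolist())
E
```

```text
[ 5.755e-01  2.026e-01 -1.624e-01  4.000e-04] -9.302129081355652
[[0.05, -0.05], [-0.16, -0.18], [-0.14, -0.3], [0.16, 0.27], [0.11, 0.3]]
[ 5.757e-01  2.028e-01 -1.639e-01 -3.000e-04] -9.388033923163434
[[0.3, -0.14], [-0.01, -0.21], [-0.02, -0.5], [0.18, 0.14], [0.29, 0.2], [-0.72, 0.41], [-0.06, 0.37], [-0.23, -0.04]]
```

```bash
python3 - <<'E'
from h import *
q=np.load("st.npy"); T=world(tub(.075,-.005,0,0)[None],*q)[0]+[0,0,.176]; print(T)
delta(T+[0,0,.12],90+np.degrees(q[2]))
E
```

```text
[0.63426717 0.19349301 0.29185999]
t 11.38 p [ 581.2 -204.7  417.8] F [ 0.  -0.2 -0.4] op 69.9
tool y heading 102.79 q6 -2.22
shift mm [-139.9  376.5    5.5]
world turn deg -22.04 tool yaw 0.385
```

Request:
apply_moves([
  [70, [-17.5, 47, 0], 0],
  [70, [-17.5, 47, 0], 0],
  [70, [-17.5, 47, 0], 0],
  [70, [-17.5, 47, 0], 0],
  [70, [-17.5, 47, 0], 0],
], grip_force=10)

```text
t: 12.0
tool_pos: [0.6138, 0.0456, 0.4134]
orientation: [0.349, -3.119, -0.001]
force: [-0.7, -0.2, 0.6]
opening: 0.0701
```

Request:
apply_moves([
  [70, [-17.5, 47, 0], 0],
  [70, [-17.5, 47, 0], 0],
  [70, [-17.5, 47, 0], 0.14],
  [70, [0, 0, 0], 0.14],
  [70, [0, 0, 0], 0.105],
])

```text
t: 12.62
tool_pos: [0.6337, 0.1941, 0.4128]
orientation: [-0.257, -3.128, 0.002]
force: [-0.3, -0.2, -0.2]
opening: 0.0699
```

```bash
python3 - <<'E'
from h import *
q=np.load("st.npy"); T=np.array([.6343,.1935,.2919])
for i in range(2): im=viewer.read_camera("wrist")
delta(T+[0,0,.06],90+np.degrees(q[2])); c=viewer.get_calibration("wrist")
S=(.092,-.005)
for sx,sy in((-.025,-.025),(-.025,.025),(.025,.025),(.025,-.025)): print(proj(c,world(tub(*S,sx,sy)[None],*q)[0]).round(1))
g=cv2.cvtColor(im,cv2.COLOR_BGR2HSV); u=proj(c,world(tub(*S,0,0)[None],*q)[0]).round().astype(int)
print(u); print("row sat",list(enumerate(g[u[1],u[0]-50:u[0]+50:2,1].tolist(),0))[:50]); cv2.imwrite("pics/w10.png",im)
m=(g[...,1]<75).astype(np.uint8); n,l,st,ce=cv2.connectedComponentsWithStats(m); k=l[u[1],u[0]]; print(st[k])
E
```

```text
t 12.72 p [633.8 193.4 413.2] F [0.8 0.3 0.5] op 69.9
tool y heading 80.68 q6 -1.19
shift mm [-0.6  0.3 61.3]
world turn deg 0.06 tool yaw -0.001
[295.7 170.2]
[345.3 170.1]
[346.  219.8]
[295.1 219.9]
[321 195]
row sat [(0, 160), (1, 159), (2, 161), (3, 162), (4, 157), (5, 162), (6, 162), (7, 165), (8, 155), (9, 152), (10, 149), (11, 54), (12, 53), (13, 67), (14, 70), (15, 74), (16, 56), (17, 51), (18, 56), (19, 52), (20, 53), (21, 53), (22, 50), (23, 49), (24, 51), (25, 48), (26, 49), (27, 48), (28, 49), (29, 49), (30, 47), (31, 48), (32, 47), (33, 50), (34, 67), (35, 60), (36, 44), (37, 42), (38, 69), (39, 144), (40, 139), (41, 143), (42, 156), (43, 157), (44, 160), (45, 160), (46, 158), (47, 156), (48, 160), (49, 161)]
[ 293  170   55   60 3094]
```

The medium tub's edge sits where predicted (row 170), so I'll descend and grip.

Request:
apply_moves([
  [70, [0, 0, 40], 0],
  [70, [0, 0, 40], 0],
  [70, [0, 0, 41], 0],
  [70, [0, 0, 0], 0],
  [46, [0, 0, 0], 0],
])

```text
t: 13.35
tool_pos: [0.6346, 0.1931, 0.2955]
orientation: [0.252, 3.131, 0.0]
force: [0.9, -0.4, -0.4]
opening: 0.0639
```

Request:
apply_moves([
  [46, [0, 0, 0], 0],
  [46, [0, 0, 0], 0],
  [46, [0, 0, 0], 0],
])

```text
t: 13.72
tool_pos: [0.635, 0.1932, 0.2968]
orientation: [0.253, 3.128, 0.002]
force: [-0.5, -0.9, 6.5]
opening: 0.0506
```

Request:
apply_moves([
  [46, [7.5, 0, -16], 0],
  [46, [8.5, 0, -18], 0],
  [46, [8.5, 0, -18], 0],
  [46, [8.5, 0, -18], 0],
  [46, [8, 0, -50], 0],
])

```text
t: 14.35
tool_pos: [0.5922, 0.1997, 0.4126]
orientation: [-0.253, -3.126, 0.003]
force: [-0.1, 0.7, 0.3]
opening: 0.05
```

```bash
python3 - <<'E'
from h import *
viewer.read_camera("scene"); goto(-.045,0,.40)
E
```

```text
crate-frame TCP [146.9 392.2 423.4]
t 14.4 p [592.9 200.4 423.4] F [1.8 0.2 5.7] op 50.0
tool y heading 80.76 q6 -1.17
shift mm [  30.8 -435.6   21.9]
world turn deg 22.04 tool yaw -0.385
```

Request:
apply_moves([
  [46, [3.4, -36, 0], 0],
  [46, [3.4, -48, 0], 0],
  [46, [3.4, -48, 0], 0],
  [46, [3.4, -48, 0], 0],
  [46, [3.4, -48, 0], 0],
])

```text
t: 15.02
tool_pos: [0.5394, -0.0237, 0.4152]
orientation: [0.253, 3.13, -0.0]
force: [1.0, -0.4, -0.5]
opening: 0.0502
```

Request:
apply_moves([
  [46, [3.4, -48, 0], 0],
  [46, [3.4, -48, 0], 0],
  [46, [3.4, -48, 0], -0.13],
  [46, [4, -30, 0], -0.13],
  [46, [4, -30, 0], -0.125],
])

```text
t: 15.65
tool_pos: [0.5003, -0.2241, 0.4153]
orientation: [-0.355, 3.121, -0.001]
force: [0.4, -0.5, -0.3]
opening: 0.0502
```

```bash
python3 - <<'E'
from h import *
im=viewer.read_camera("scene"); cv2.imwrite("pics/s11.png",im)
q=np.load("st.npy"); c=viewer.get_calibration("scene")
print("large rim pred",[proj(c,world(tub(.06,-.0025,sx,sy)[None],*q)[0]).round(1).tolist() for sx in(-.03,.03) for sy in(-.03,.03)])
h=cv2.cvtColor(im,cv2.COLOR_BGR2HSV);m=(h[...,1]<75).astype(np.uint8); n,l,st,ce=cv2.connectedComponentsWithStats(m[190:290,350:440]); print([(s+[350,190,0,0,0]).tolist() for s in st[1:] if s[4]>60])
goto(-.042,0,.2585)
E
```

```text
large rim pred [[381.8, 217.1], [405.2, 221.5], [379.3, 226.8], [404.0, 231.6]]
[[378, 218, 27, 26, 547], [350, 277, 61, 13, 646]]
crate-frame TCP [-38.4  -3.8 415.1]
t 15.7 p [ 500.  -226.9  415.1] F [-2.4 -1.5  0.2] op 50.1
tool y heading 103.3 q6 -2.32
shift mm [  3.6   4.3 156.6]
world turn deg -0.5 tool yaw 0.009
```

The large tub is still in the stand (mask 378–405, row 218 as predicted). I'll lower the medium tub.

Request:
apply_moves([
  [46, [3.6, 4.3, 30], 0.009],
  [46, [0, 0, 40], 0],
  [46, [0, 0, 40], 0],
  [46, [0, 0, 41], 0],
  [46, [0, 0, 0], 0],
])

```text
t: 16.32
tool_pos: [0.4952, -0.2188, 0.2609]
orientation: [0.335, -3.119, -0.005]
force: [-0.7, 0.3, -1.2]
opening: 0.0503
```

```bash
python3 - <<'E'
from h import *
viewer.read_camera("scene"); goto(-.005,0,.264)
E
```

```text
crate-frame TCP [-40.5   4.4 263.2]
t 16.38 p [ 496.1 -219.3  263.2] F [ 0.7 -0.3 -0.3] op 50.0
tool y heading 102.26 q6 -2.3
shift mm [-35.5  -4.1  -0.8]
world turn deg 0.54 tool yaw -0.009
```

Request:
apply_moves([
  [46, [-8, 0, 0], 0],
  [46, [-8, 0, 0], 0],
  [46, [-8, 0, 0], 0],
  [46, [-8, 0, 0], 0],
  [46, [0, 0, 0], 0],
])

```text
t: 17.0
tool_pos: [0.5286, -0.2126, 0.2633]
orientation: [-0.337, 3.123, 0.0]
force: [-0.1, -0.3, -0.4]
opening: 0.05
```

Request:
apply_moves([
  [46, [-4, 0, 0], 0],
  [46, [-4, 0, 0], 0],
  [46, [-2, 0, 0], 0],
  [46, [0, 0, 0], 0],
])

```text
t: 17.5
tool_pos: [0.5377, -0.2107, 0.2632]
orientation: [-0.336, 3.123, 0.0]
force: [-0.5, 0.1, -1.5]
opening: 0.05
```

```bash
cat > fit.py <<'E'
from h import *
# edge-based: rows/cols of the held tub mouth in wrist view (saturation mask)
import sys
im=viewer.read_camera("wrist"); cv2.imwrite("pics/%s.png"%sys.argv[1],im); c=viewer.get_calibration("wrist"); np.savez(sys.argv[1]+".npz",**c)
goto(-.005,0,.25)
g=cv2.cvtColor(im,cv2.COLOR_BGR2HSV); m=(g[...,1]<75)
for v in range(150,300,5):
    k=np.where(m[v,230:420])[0]
    if len(k): print(v,230+k[0],230+k[-1],end=" | ")
print(); print("col 321 V",g[180:300:2,321,2].tolist())
E
python3 fit.py w12
```

```text
crate-frame TCP [  1.9   3.5 263.2]
t 17.55 p [ 537.7 -210.8  263.2] F [-0.   0.5 -1.3] op 49.7
tool y heading 102.27 q6 -2.25
shift mm [ 6.9 -3.6 13.2]
world turn deg 0.53 tool yaw -0.009
180 292 352 | 185 288 354 | 190 285 357 | 195 283 359 | 200 280 362 | 205 277 365 | 210 275 367 | 215 275 367 | 220 275 367 | 225 275 367 | 230 276 366 | 235 271 372 | 240 274 383 | 245 265 386 | 250 268 389 | 255 259 392 | 260 252 395 | 265 250 398 | 270 241 402 | 275 241 419 | 280 242 419 | 285 241 419 | 290 241 419 | 295 242 419 | 
col 321 V [131, 130, 130, 129, 126, 124, 125, 125, 123, 123, 121, 121, 121, 111, 132, 227, 227, 134, 123, 122, 121, 120, 119, 114, 117, 112, 98, 98, 95, 96, 92, 94, 94, 94, 93, 92, 91, 92, 89, 91, 89, 88, 90, 87, 89, 87, 87, 90, 89, 87, 91, 89, 85, 99, 108, 99, 95, 93, 91, 93]
```

```bash
cat > fit2.py <<'E'
from h import *
import sys
from scipy.optimize import least_squares
def fit(name,w,H,mr,mw,br,bw,uc):
    c=dict(np.load(name+".npz"))
    def pts(q):
        x,y,z,t=q; A=np.array([-np.sin(t),0,np.cos(t)]);X=np.array([np.cos(t),0,np.sin(t)]);P=np.array([x,y,z])
        l=[proj(c,crate(*(P+s*H*A-w*X+[0,e*w,0]))) for s in(1,-1) for e in(-1,1)]
        return l
    def f(q):
        l=pts(q); return [(l[0][1]+l[1][1])/2-mr,abs(l[1][0]-l[0][0])-mw,(l[2][1]+l[3][1])/2-br,abs(l[3][0]-l[2][0])-bw,(l[0][0]+l[1][0])/2-uc]
    r=least_squares(f,[0,0,.05,0]); print("x y z mm",(r.x[:3]*1e3).round(1),"lean deg",np.degrees(r.x[3]).round(2),"res",r.fun.round(2))
E
python3 - <<'E'
from fit2 import *
g=cv2.cvtColor(cv2.imread("pics/w12.png"),cv2.COLOR_BGR2HSV)
for v in range(168,184):
    k=np.where(g[v,260:390,1]<75)[0]; print(v,(260+k[0],260+k[-1],len(k)) if len(k) else 0,end=" ")
print()
for br,bw in((178,61),(176,58)): fit("w12",.025,.044,209.3,93,br,bw,321.2)
E
```

```text
168 0 169 0 170 0 171 0 172 0 173 0 174 0 175 0 176 0 177 (np.int64(312), np.int64(348), 11) 178 (np.int64(293), np.int64(350), 51) 179 (np.int64(292), np.int64(351), 57) 180 (np.int64(292), np.int64(352), 58) 181 (np.int64(291), np.int64(352), 58) 182 (np.int64(291), np.int64(353), 63) 183 (np.int64(290), np.int64(353), 64) 
x y z mm [-6.1  4.8 62.6] lean deg 2.32 res [ 0.06  0.63 -0.09 -1.61  0.  ]
x y z mm [-6.4  4.8 60.5] lean deg 1.2 res [-0.04 -0.43  0.07  1.08 -0.  ]
```

Request:
apply_moves([
  [46, [0, -3.6, 2], -0.009],
  [46, [0, 0, 3], 0],
  [46, [0, 0, 3], 0],
  [46, [0, 0, 2], 0],
  [46, [0, 0, 0], 0],
])

```text
t: 18.18
tool_pos: [0.5383, -0.2142, 0.253]
orientation: [0.35, -3.122, -0.0]
force: [-0.4, -0.1, -0.3]
opening: 0.05
```

Request:
apply_moves([
  [46, [0, 0, 1], 0],
  [46, [0, 0, 1], 0],
  [46, [0, 0, 0], 0],
])

```text
t: 18.55
tool_pos: [0.5383, -0.2143, 0.2512]
orientation: [-0.35, 3.122, -0.0]
force: [-0.6, -0.1, -0.7]
opening: 0.05
```

Request:
apply_moves([
  [46, [0, 0, 1], 0],
  [46, [0, 0, 1], 0],
  [46, [0, 0, 0], 0],
])

```text
t: 18.92
tool_pos: [0.5391, -0.2142, 0.2504]
orientation: [-0.35, 3.12, -0.001]
force: [1.8, 2.2, 5.0]
opening: 0.0497
```

Request:
apply_moves([
  [46, [0, 0, -0.8], 0],
  [60, [0, 0, 0], 0],
  [68, [0, 0, 0], 0],
  [68, [0, 0, 0], 0],
  [68, [0, 0, -25], 0],
])

```text
t: 19.55
tool_pos: [0.5372, -0.2139, 0.2727]
orientation: [0.349, -3.118, -0.004]
force: [-0.4, 0.3, -0.1]
opening: 0.0678
```

Request:
apply_moves([
  [68, [0, 0, -50], 0],
  [80, [0, 0, -50], 0],
  [80, [0, 0, -40], 0],
  [80, [0, 0, 0], 0],
])

```text
t: 20.05
tool_pos: [0.5392, -0.2148, 0.4199]
orientation: [-0.349, 3.116, -0.007]
force: [-0.8, -0.2, -0.3]
opening: 0.08
```

```bash
python3 - <<'E'
from h import *
im=viewer.read_camera("wrist"); im=viewer.read_camera("wrist"); cv2.imwrite("pics/w13.png",im); c=viewer.get_calibration("wrist"); np.savez("w13.npz",**c)
goto(0,0,.4)
P=lambda *p:proj(c,crate(*p)).round(1).tolist()
print("small mouth -x,+x",[P(x,s*.02,.12) for x in(.02,.06) for s in(-1,1)]); print("med mouth",[P(x,s*.025,.092) for x in(-.03,.02) for s in(-1,1)],"base",[P(-.03,s*.025,.004) for s in(-1,1)])
print("wall inner",[P(-.08,s*.033,.026) for s in(-1,1)],"floor edge",[P(-.08,s*.033,.004) for s in(-1,1)])
g=cv2.cvtColor(im,cv2.COLOR_BGR2HSV); 
for v in range(150,215,3):
    k=np.where(g[v,285:360,1]<75)[0]; print(v,(int(285+k[0]),int(285+k[-1]),len(k)) if len(k) else 0,end=" ")
print(); print("V col 321",g[110:230:1,321,2].tolist())
q=np.load("st.npy"); T=world(tub(.043,-.0025,0,0)[None],*q)[0]+[0,0,.176]; print(T)
delta(T+[0,0,.13],90+np.degrees(q[2]))
E
```

```text
crate-frame TCP [ 1.70e+00 -1.00e-01  4.15e+02]
t 20.15 p [ 538.3 -214.4  415. ] F [ 0.9 -0.4 -0.3] op 80.2
tool y heading 102.79 q6 -2.26
shift mm [ 1.7  0.1 15. ]
world turn deg 0.01 tool yaw -0.0
small mouth -x,+x [[301.6, 212.5], [339.1, 212.5], [302.4, 246.3], [338.4, 246.2]]
med mouth [[297.7, 161.4], [342.8, 161.3], [298.9, 204.1], [341.8, 204.0]] base [[302.7, 150.6], [338.1, 150.5]]
wall inner [[294.6, 113.7], [346.1, 113.6]] floor edge [[296.1, 113.5], [344.7, 113.5]]
150 (305, 339, 35) 153 (303, 341, 39) 156 (302, 342, 41) 159 (300, 344, 45) 162 (300, 344, 42) 165 (300, 344, 42) 168 (300, 344, 42) 171 (300, 344, 42) 174 (300, 344, 42) 177 (300, 344, 42) 180 (300, 344, 42) 183 (300, 343, 39) 186 (300, 343, 36) 189 (300, 343, 43) 192 (300, 343, 41) 195 (301, 343, 41) 198 (301, 343, 43) 201 (306, 342, 35) 204 (307, 338, 31) 207 (305, 339, 35) 210 (305, 340, 36) 213 (304, 340, 37) 
V col 321 [253, 253, 228, 159, 160, 239, 252, 252, 252, 252, 252, 252, 252, 252, 252, 252, 252, 252, 252, 252, 252, 252, 252, 252, 252, 252, 252, 252, 252, 252, 252, 252, 252, 252, 252, 252, 252, 252, 239, 179, 142, 144, 141, 142, 142, 141, 139, 140, 159, 224, 242, 232, 236, 243, 244, 231, 231, 240, 240, 242, 242, 242, 244, 244, 242, 242, 241, 230, 233, 238, 239, 230, 177, 138, 136, 136, 134, 135, 136, 134, 132, 122, 119, 116, 117, 116, 116, 118, 118, 120, 128, 125, 120, 116, 114, 113, 117, 113, 114, 115, 121, 127, 129, 118, 114, 113, 115, 113, 113, 114, 113, 113, 113, 115, 111, 111, 113, 113, 111, 112]
[0.64985113 0.1909533  0.26391469]
t 20.15 p [ 538.3 -214.4  415. ] F [ 0.9 -0.4 -0.3] op 80.2
tool y heading 102.79 q6 -2.26
shift mm [-198.4  370.6   21. ]
world turn deg -22.04 tool yaw 0.385
```

Medium stands in the crate (rows 149–201, centred about +2 mm in y). Now for the large tub.

Request:
apply_moves([
  [80, [-22, 41, 0], 0],
  [80, [-22, 41, 0], 0],
  [80, [-22, 41, 0], 0],
  [80, [-22, 41, 0], 0],
  [80, [-22, 41, 0], 0],
], grip_force=10)

```text
t: 20.78
tool_pos: [0.6, 0.0114, 0.4125]
orientation: [0.349, -3.118, -0.001]
force: [-0.1, -0.0, -0.4]
opening: 0.0803
```

Request:
apply_moves([
  [80, [-22, 41, 0], 0],
  [80, [-22, 41, 0], 0],
  [85, [-22, 41, 0], 0.13],
  [85, [-22, 41, 0], 0.13],
  [85, [0, 0, 0], 0.125],
])

```text
t: 21.4
tool_pos: [0.6553, 0.1906, 0.4111]
orientation: [-0.254, -3.126, 0.001]
force: [-0.3, -0.4, 0.1]
opening: 0.0853
```

```bash
python3 - <<'E'
from h import *
q=np.load("st.npy"); T=world(tub(.046,-.0025,0,0)[None],*q)[0]+[0,0,.176]
for i in range(2): im=viewer.read_camera("wrist")
delta(T+[0,0,.06],90+np.degrees(q[2])); c=viewer.get_calibration("wrist")
S=(.06,-.0025); print([proj(c,world(tub(*S,sx,sy)[None],*q)[0]).round(1).tolist() for sx in(-.03,.03) for sy in(-.03,.03)])
g=cv2.cvtColor(im,cv2.COLOR_BGR2HSV); m=(g[...,1]<75).astype(np.uint8); n,l,st,ce=cv2.connectedComponentsWithStats(m); u=proj(c,world(tub(*S,0,0)[None],*q)[0]).round().astype(int); print(u,st[l[u[1],u[0]]])
E
```

```text
t 21.5 p [655.1 188.2 411.8] F [-0.1 -0.2  0. ] op 85.2
tool y heading 80.72 q6 -1.2
shift mm [ 6.6  2.  85.2]
world turn deg 0.03 tool yaw -0.0
[[294.8, 155.7], [349.6, 155.7], [294.2, 210.3], [350.4, 210.3]]
[322 183] [ 293  155   57   60 3209]
```

Matches the prediction; grasp the large tub.

Request:
apply_moves([
  [85, [6.6, 2, 45], 0],
  [85, [0, 0, 50], 0],
  [85, [0, 0, 50], 0],
  [85, [0, 0, 0], 0],
  [56, [0, 0, 0], 0],
])

```text
t: 22.12
tool_pos: [0.6497, 0.1901, 0.2716]
orientation: [0.253, 3.13, 0.0]
force: [0.2, 0.5, 0.2]
opening: 0.0787
```

Request:
apply_moves([
  [56, [0, 0, 0], 0],
  [56, [0, 0, 0], 0],
  [56, [0, 0, 0], 0],
  [56, [0, 0, 0], 0],
])

```text
t: 22.62
tool_pos: [0.6502, 0.1904, 0.2728]
orientation: [0.253, 3.127, 0.001]
force: [-0.6, -1.4, 6.5]
opening: 0.0597
```

Request:
apply_moves([
  [56, [7.5, 0, -16], 0],
  [56, [8.5, 0, -18], 0],
  [56, [8.5, 0, -30], 0],
  [56, [8.5, 0, -50], 0],
  [56, [8, 0, -50], 0],
])

```text
t: 23.25
tool_pos: [0.6075, 0.1973, 0.4365]
orientation: [-0.253, -3.131, -0.0]
force: [-0.4, -0.2, -1.4]
opening: 0.0597
```

```bash
python3 - <<'E'
from h import *
viewer.read_camera("scene"); goto(-.087,0,.40)
E
```

```text
crate-frame TCP [160.7 386.3 445.9]
t 23.3 p [607.8 197.8 445.9] F [2.2 0.5 4.9] op 59.7
tool y heading 80.78 q6 -1.18
shift mm [  85.2 -451.3   43. ]
world turn deg 22.02 tool yaw -0.384
```

Request:
apply_moves([
  [56, [8.5, -36, 2], 0],
  [56, [8.5, -45, 4], 0],
  [56, [8.5, -45, 4], 0],
  [56, [8.5, -45, 4], 0],
  [56, [8.5, -45, 4], 0],
])

```text
t: 23.92
tool_pos: [0.5308, -0.0101, 0.4169]
orientation: [0.253, 3.13, 0.0]
force: [1.1, 0.6, -1.5]
opening: 0.0598
```

Request:
apply_moves([
  [56, [8.5, -45, 4], 0],
  [56, [8.5, -45, 4], 0],
  [56, [8.5, -45, 4], 0],
  [56, [8.5, -45, 4], -0.13],
  [56, [9, -40, 4], -0.13],
])

```text
t: 24.55
tool_pos: [0.4581, -0.222, 0.397]
orientation: [-0.161, 3.136, -0.001]
force: [0.6, 0.0, -1.0]
opening: 0.0601
```

Request:
apply_moves([
  [56, [0, 0, 0], -0.124],
  [56, [0, 0, 0], 0],
])

```text
t: 24.8
tool_pos: [0.4588, -0.2212, 0.3967]
orientation: [-0.346, 3.122, -0.0]
force: [0.2, 0.1, -0.8]
opening: 0.0599
```

```bash
python3 - <<'E'
from h import *
im=viewer.read_camera("wrist"); cv2.imwrite("pics/w14.png",im); c=viewer.get_calibration("wrist"); goto(-.09,0,.265)
P=lambda *p:proj(c,crate(*p)).round(1).tolist()
g=cv2.cvtColor(im,cv2.COLOR_BGR2HSV)
# crate side walls outside predicted and observed near top-most visible rows
for x in(-.086,-.08,-.06,0.0,.03): print(x,P(x,-.038,.026),P(x,.038,.026))
E
```

```text
crate-frame TCP [-77.   11.1 396.7]
t 24.85 p [ 459.  -220.8  396.7] F [ 0.2  0.4 -2.1] op 59.7
tool y heading 102.58 q6 -2.34
shift mm [ 13.  -11.2 131.7]
world turn deg 0.22 tool yaw -0.004
-0.086 [282.4, 172.5] [340.9, 172.2]
-0.08 [282.6, 177.0] [340.9, 176.7]
-0.06 [283.3, 191.7] [340.6, 191.5]
0.0 [285.3, 233.1] [339.8, 232.8]
0.03 [286.2, 252.3] [339.5, 252.1]
```

```bash
python3 - <<'E'
from h import *
for name in("w13","w9"):
    im=cv2.imread(f"pics/{name}.png"); c=dict(np.load(name+".npz")); g=cv2.cvtColor(im,cv2.COLOR_BGR2HSV).astype(int)
    q=np.load("cr.npy"); inv=lambda X:Ro.from_euler("z",-q[2]).apply(X-[q[0],q[1],0])*1e3
    for v in range(112,200,6):
        m=(g[v,:,0]>=16)&(g[v,:,1]<135); k=np.where(m[270:370])[0]
        if len(k)<3: continue
        a,b=270+k[0],270+k[-1]; print(name,v,a,b,inv(onz(c,a-.5,v,.026))[:2].round(1),inv(onz(c,b+.5,v,.026))[:2].round(1),"sat L",g[v,a-4:a+6,1].tolist(),"R",g[v,b-5:b+5,1].tolist())
E
```

```text
w13 112 291 350 [-82.  -38.2] [-82.   38.6] sat L [160, 160, 159, 157, 129, 102, 96, 96, 115, 121] R [114, 107, 94, 87, 90, 116, 139, 165, 158, 163]
w13 118 292 350 [-74.7 -37.1] [-74.6  38.8] sat L [158, 158, 158, 138, 108, 95, 96, 116, 127, 123] R [122, 121, 106, 98, 94, 121, 146, 154, 150, 160]
w13 124 292 350 [-67.2 -37.4] [-67.1  39.1] sat L [162, 161, 158, 143, 107, 95, 96, 113, 126, 127] R [124, 119, 101, 95, 95, 126, 148, 160, 162, 161]
w13 130 292 349 [-59.6 -37.6] [-59.6  38. ] sat L [154, 158, 160, 150, 109, 94, 95, 112, 124, 123] R [113, 120, 112, 95, 96, 95, 126, 152, 160, 159]
w13 136 292 349 [-52.  -37.9] [-51.9  38.3] sat L [156, 157, 157, 158, 114, 95, 93, 103, 123, 124] R [115, 118, 109, 93, 95, 108, 131, 154, 162, 158]
w13 142 292 349 [-44.2 -38.1] [-44.2  38.5] sat L [158, 156, 158, 159, 113, 93, 92, 104, 124, 125] R [118, 122, 109, 92, 91, 116, 139, 150, 158, 157]
w13 148 292 349 [-36.4 -38.4] [-36.3  38.7] sat L [159, 157, 155, 155, 124, 100, 94, 91, 122, 125] R [118, 121, 101, 95, 90, 121, 148, 153, 159, 154]
w13 154 292 349 [-28.4 -38.7] [-28.3  39. ] sat L [1
[... 2634 characters left out ...]
.9 29.5] sat L [159, 154, 156, 136, 102, 89, 88, 116, 123, 123] R [71, 70, 63, 46, 34, 66, 111, 120, 120, 119]
w9 178 294 346 [ 50.3 -38.2] [50.4 35.2] sat L [160, 156, 157, 146, 109, 89, 90, 116, 123, 120] R [32, 69, 122, 122, 121, 120, 117, 134, 151, 153]
w9 184 294 347 [ 58.9 -38.5] [58.9 36.9] sat L [156, 156, 155, 147, 106, 90, 89, 111, 125, 123] R [75, 122, 115, 118, 115, 113, 136, 155, 159, 152]
w9 190 294 346 [ 67.6 -38.7] [67.6 35.7] sat L [160, 159, 161, 161, 113, 90, 103, 119, 122, 120] R [45, 75, 125, 122, 118, 119, 128, 147, 152, 148]
w9 196 294 346 [ 76.4 -39. ] [76.5 35.9] sat L [158, 155, 157, 159, 110, 92, 92, 102, 112, 114] R [56, 92, 118, 117, 121, 120, 125, 144, 151, 156]
```

Crate edges are at ±38.2 mm at every row, so its pose is right. Held tubs appear +2 mm in y, so I'll aim the tool at y = -2.

Request:
apply_moves([
  [56, [8, -13, 20], -0.004],
  [56, [0, 0, 36], 0],
  [56, [0, 0, 36], 0],
  [56, [0, 0, 36], 0],
  [56, [0, 0, 0], 0],
], grip_force=8)

```text
t: 25.48
tool_pos: [0.4532, -0.234, 0.2653]
orientation: [0.352, -3.117, -0.006]
force: [0.3, 0.3, -1.0]
opening: 0.0598
```

Request:
apply_moves([
  [56, [-7, 0, 0], 0],
  [56, [-7, 0, 0], 0],
  [56, [-7, 0, 0], 0],
  [56, [-7, 0, 0], 0],
  [56, [0, 0, 0], 0],
])

```text
t: 26.1
tool_pos: [0.4827, -0.2296, 0.27]
orientation: [-0.354, 3.119, -0.003]
force: [-1.6, -0.1, 0.3]
opening: 0.0599
```

```bash
python3 fit.py w15; python3 - <<'E'
from h import *
g=cv2.cvtColor(cv2.imread("pics/w15.png"),cv2.COLOR_BGR2HSV)
for v in range(176,250,2):
    k=np.where(g[v,240:400,1]<75)[0]; print(v,(int(240+k[0]),int(240+k[-1]),len(k)) if len(k) else 0,end=" ")
print(robot.read_state()["force"].round(1))
E
```

```text
crate-frame TCP [-56.1  -2.6 269.6]
t 26.15 p [ 482.4 -229.5  269.6] F [-1.9 -1.5 -0. ] op 59.9
tool y heading 102.97 q6 -2.34
shift mm [-51.1   2.4  19.7]
world turn deg -0.17 tool yaw 0.003
180 363 367 | 190 270 372 | 195 270 372 | 200 270 372 | 205 270 372 | 210 270 372 | 215 270 372 | 220 270 372 | 225 271 372 | 230 271 372 | 235 267 380 | 240 265 391 | 245 252 394 | 250 247 398 | 255 248 401 | 260 239 405 | 265 236 408 | 270 231 411 | 275 230 419 | 280 231 419 | 285 230 419 | 290 231 418 | 295 230 415 | 
col 321 V [251, 152, 151, 148, 146, 229, 250, 249, 250, 249, 250, 250, 249, 250, 248, 140, 138, 137, 135, 136, 137, 139, 134, 133, 130, 133, 129, 138, 132, 137, 132, 132, 130, 131, 127, 126, 129, 126, 126, 124, 125, 106, 90, 85, 92, 86, 88, 86, 87, 89, 86, 86, 89, 86, 113, 118, 99, 109, 113, 111]
176 0 178 0 180 (363, 367, 4) 182 (279, 366, 8) 184 0 186 0 188 0 190 (270, 372, 103) 192 (270, 372, 103) 194 (270, 372, 103) 196 (270, 372, 94) 198 (270, 372, 96) 200 (270, 372, 95) 202 (270, 372, 96) 204 (270, 372, 97) 206 (270, 372, 100) 208 (270, 372, 99) 210 (270, 372, 97) 212 (270, 372, 100) 214 (270, 372, 98) 216 (270, 372, 101) 218 (270, 372, 103) 220 (270, 372, 102) 222 (270, 372, 102) 224 (270, 372, 102) 226 (271, 372, 102) 228 (271, 372, 102) 230 (271, 372, 102) 232 (271, 372, 102) 234 (266, 377, 110) 236 (261, 383, 118) 238 (258, 388, 123) 240 (265, 391, 125) 242 (261, 392, 127) 244 (260, 394, 131) 246 (250, 395, 135) 248 (257, 396, 134) [-1.9 -1.5 -0. ]
```

Request:
apply_moves([
  [56, [-5, 0, 0], 0],
  [56, [-5, 0, 0], 0],
  [56, [-3, 0, 0], 0],
  [56, [0, 0, 0], 0],
])

```text
t: 26.65
tool_pos: [0.4946, -0.2263, 0.2679]
orientation: [-0.355, 3.121, 0.0]
force: [-1.1, -0.3, 0.0]
opening: 0.0603
```

```bash
python3 fit.py w16; python3 - <<'E'
from h import *
g=cv2.cvtColor(cv2.imread("pics/w16.png"),cv2.COLOR_BGR2HSV); c=dict(np.load("w16.npz"))
for v in range(168,226,2):
    k=np.where(g[v,240:400,1]<75)[0]; print(v,(int(240+k[0]),int(240+k[-1]),len(k)) if len(k) else 0,end=" ")
s,p,R=pose(); print(s["force"].round(1))
X=Ro.from_euler("z",-np.load("cr.npy")[2]).apply(p-[.5366,-.2146,0])
for th in(0,5,10,15,20,25):
    t=np.radians(th); A=np.array([-np.sin(t),0,np.cos(t)]);B=np.array([np.cos(t),0,np.sin(t)]); P=X-[0,0,.167]; h,l=.051+.009*.906,.0026+.0038
    r=[proj(c,crate(*(P+(H-h)*A+(e-l)*B))) for H in(.06,0) for e in(-.03,.03)]
    print(th,"mouth -x,+x, base -x,+x rows",[round(float(a[1]),1) for a in r],"x base",((P-h*A+(-.03-l)*B)*1e3).round(),((P-h*A+(.03-l)*B)*1e3).round())
E
```

```text
crate-frame TCP [-43.7  -2.1 267.9]
t 26.7 p [ 494.4 -226.3  267.9] F [-0.9  0.3  0.5] op 60.0
tool y heading 102.97 q6 -2.32
shift mm [-38.7   1.9  17.9]
world turn deg -0.17 tool yaw 0.003
165 276 279 | 175 282 361 | 180 278 365 | 185 274 369 | 190 269 373 | 195 267 375 | 200 267 375 | 205 267 375 | 210 268 375 | 215 268 374 | 220 268 374 | 225 269 374 | 230 270 374 | 235 263 380 | 240 258 390 | 245 256 394 | 250 255 397 | 255 249 401 | 260 241 404 | 265 241 408 | 270 232 412 | 275 230 419 | 280 231 419 | 285 230 419 | 290 231 417 | 295 230 415 | 
col 321 V [124, 123, 124, 123, 124, 121, 211, 238, 237, 235, 232, 234, 234, 236, 235, 234, 163, 122, 123, 126, 124, 123, 126, 122, 123, 120, 122, 118, 115, 121, 116, 117, 118, 105, 96, 96, 94, 97, 97, 96, 93, 94, 92, 94, 92, 93, 90, 91, 94, 92, 91, 93, 93, 114, 114, 115, 114, 113, 114, 112]
168 0 170 0 172 0 174 (308, 359, 20) 176 (281, 362, 82) 178 (280, 363, 84) 180 (278, 365, 88) 182 (276, 367, 92) 184 (275, 368, 94) 186 (273, 370, 98) 188 (271, 372, 102) 190 (269, 373, 105) 192 (267, 376, 110) 194 (267, 375, 109) 196 (267, 375, 109) 1
[... 196 characters left out ...]
7) 218 (268, 374, 107) 220 (268, 374, 106) 222 (268, 374, 106) 224 (268, 374, 107) [-0.9  0.3  0.5]
0 mouth -x,+x, base -x,+x rows [201.5, 292.3, 177.1, 247.3] x base [-80.  -2.  42.] [-20.  -2.  42.]
5 mouth -x,+x, base -x,+x rows [199.9, 294.1, 182.9, 254.1] x base [-75.  -2.  39.] [-15.  -2.  44.]
10 mouth -x,+x, base -x,+x rows [198.8, 295.8, 188.8, 260.9] x base [-69.  -2.  36.] [-10.  -2.  47.]
15 mouth -x,+x, base -x,+x rows [198.2, 297.1, 195.0, 267.8] x base [-64.  -2.  34.] [-6. -2. 50.]
20 mouth -x,+x, base -x,+x rows [198.0, 298.3, 201.3, 274.8] x base [-58.  -2.  33.] [-1. -2. 53.]
25 mouth -x,+x, base -x,+x rows [198.4, 299.1, 207.7, 281.8] x base [-52.  -2.  32.] [ 3. -2. 57.]
```

```bash
python3 - <<'E'
from fit2 import *
for a in((191.5,109,175,81),(191.5,109,174.5,82),(191,108.5,175,82)): fit("w16",.03,.03,*a,321.3)
E
```

```text
x y z mm [-54.6  -1.1  76.4] lean deg 3.96 res [ 0.09  0.91 -0.12 -1.78 -0.  ]
x y z mm [-54.9  -1.1  76.7] lean deg 3.56 res [ 0.13  1.3  -0.18 -2.54 -0.  ]
x y z mm [-54.8  -1.1  76.4] lean deg 4.15 res [ 0.14  1.43 -0.19 -2.79 -0.  ]
```

Request:
apply_moves([
  [56, [0, 1, 6], 0.003],
  [56, [0, 0, 6], 0],
  [56, [-3, 0, 0], 0],
  [56, [-3, 0, 0], 0],
  [56, [-1, 0, 0], 0],
], grip_force=10)

```text
t: 27.32
tool_pos: [0.5006, -0.2238, 0.2555]
orientation: [0.35, -3.12, -0.001]
force: [-6.1, -1.4, -0.9]
opening: 0.0599
```

Request:
apply_moves([
  [56, [0, 0, 0], 0],
  [56, [0, 0, 0], 0],
])

```text
t: 27.58
tool_pos: [0.5006, -0.2238, 0.2555]
orientation: [0.35, -3.121, -0.001]
force: [-5.0, -1.1, -2.4]
opening: 0.06
```

```bash
python3 fit.py w17; python3 - <<'E'
from h import *
g=cv2.cvtColor(cv2.imread("pics/w17.png"),cv2.COLOR_BGR2HSV)
for v in range(168,210,1):
    k=np.where(g[v,240:400,1]<75)[0]; print(v,(int(240+k[0]),int(240+k[-1]),len(k)) if len(k) else 0,end=" ")
print(robot.read_state()["force"].round(1))
E
```

```text
crate-frame TCP [-37.2  -1.  255.5]
t 27.62 p [ 500.6 -223.8  255.5] F [-4.4 -0.7 -2. ] op 60.1
tool y heading 102.79 q6 -2.31
shift mm [-32.2   1.    5.5]
world turn deg 0.01 tool yaw -0.0
160 274 275 | 165 364 368 | 175 279 364 | 180 276 367 | 185 272 370 | 190 269 374 | 195 266 376 | 200 267 376 | 205 267 376 | 210 267 375 | 215 267 375 | 220 268 375 | 225 268 374 | 230 269 374 | 235 263 380 | 240 262 391 | 245 253 394 | 250 253 397 | 255 254 401 | 260 240 404 | 265 239 408 | 270 234 412 | 275 230 419 | 280 233 419 | 285 230 419 | 290 230 418 | 295 230 415 | 
col 321 V [127, 128, 130, 128, 129, 126, 126, 234, 234, 230, 228, 232, 233, 231, 227, 226, 200, 160, 123, 123, 125, 122, 121, 121, 120, 120, 115, 119, 118, 117, 118, 110, 95, 98, 97, 96, 96, 97, 95, 97, 95, 93, 92, 94, 91, 93, 93, 94, 97, 95, 95, 95, 104, 114, 112, 112, 111, 114, 112, 114]
168 (364, 364, 1) 169 0 170 0 171 (281, 361, 81) 172 (281, 361, 81) 173 (280, 362, 83) 174 (279, 363, 85) 175 (279, 364, 86) 176 (278, 364, 87) 177 (278, 365, 88) 178 (277, 366, 90) 179 (276, 366, 91) 180 (276, 367, 92) 181 (275, 368, 94) 182 (274, 368, 95) 183 (274, 369, 96) 184 (273, 370, 98) 185 (272, 370, 99) 186 (272, 371, 100) 187 (271, 372, 102) 188 (270, 372, 103) 189 (270, 373, 104) 190 (269, 374, 106) 191 (268, 374, 107) 192 (267, 375, 109) 193 (267, 376, 110) 194 (266, 376, 111) 195 (266, 376, 111) 196 (266, 376, 111) 197 (266, 376, 111) 198 (266, 376, 111) 199 (267, 376, 102) 200 (267, 376, 104) 201 (266, 376, 103) 202 (267, 376, 105) 203 (267, 376, 104) 204 (267, 376, 106) 205 (267, 376, 108) 206 (267, 376, 107) 207 (267, 375, 102) 208 (267, 375, 105) 209 (267, 375, 105) [-4.4 -0.7 -2. ]
```

```bash
python3 - <<'E'
from fit2 import *
for a in((193.3,111,170.5,81.5),(193.5,110.5,171,81)): fit("w17",.03,.03,*a,321.4)
im=cv2.imread("pics/w17.png");g=cv2.cvtColor(im,cv2.COLOR_BGR2HSV);c=dict(np.load("w17.npz"))
print([proj(c,crate(x,-.01,.026)).round(1).tolist() for x in(-.086,-.08)]); print("V",g[140:176,310,2].tolist())
E
```

```text
x y z mm [-50.1   0.3  64.2] lean deg -0.16 res [ 0.07  0.51 -0.09 -1.01 -0.  ]
x y z mm [-49.7   0.3  63.6] lean deg 0.06 res [ 0.05  0.43 -0.07 -0.84 -0.  ]
[[307.7, 160.8], [307.9, 168.5]]
V [233, 235, 233, 231, 230, 228, 225, 226, 227, 225, 226, 225, 223, 210, 228, 226, 179, 146, 147, 151, 235, 251, 251, 251, 251, 251, 251, 249, 241, 195, 135, 131, 131, 130, 130, 129]
```

Upright (0°), y +0.3 and base 30 mm above the floor, with the -x face right at the wall. I'll push 2 mm more, grip firmer and lower.

Request:
apply_moves([
  [56, [-2, 0, 0], 0],
  [56, [0, 0, 0], 0],
  [56, [0, 0, 5], 0],
  [56, [0, 0, 4], 0],
  [56, [0, 0, 0], 0],
], grip_force=25)

```text
t: 28.25
tool_pos: [0.5026, -0.2237, 0.247]
orientation: [0.35, -3.121, 0.0]
force: [-5.9, -2.3, -0.5]
opening: 0.0599
```

Request:
apply_moves([
  [56, [0, 0, 3], 0],
  [56, [0, 0, 3], 0],
  [56, [0, 0, 0], 0],
])

```text
t: 28.62
tool_pos: [0.5027, -0.2238, 0.2412]
orientation: [0.349, -3.122, 0.001]
force: [-5.7, -1.2, 1.1]
opening: 0.0596
```

Request:
apply_moves([
  [56, [0, 0, 3], 0],
  [56, [0, 0, 3], 0],
  [56, [0, 0, 3], 0],
  [56, [0, 0, 2], 0],
  [56, [0, 0, 0], 0],
])

```text
t: 29.25
tool_pos: [0.5027, -0.2238, 0.2302]
orientation: [0.349, -3.122, 0.001]
force: [-5.8, -1.5, 0.8]
opening: 0.0601
```

Request:
apply_moves([
  [56, [0, 0, 2], 0],
  [56, [0, 0, 1.5], 0],
  [56, [0, 0, 1.5], 0],
  [56, [0, 0, 0], 0],
])

```text
t: 29.75
tool_pos: [0.5028, -0.2239, 0.2269]
orientation: [0.349, -3.122, 0.001]
force: [-12.9, 0.6, 16.7]
opening: 0.0598
```

Request:
apply_moves([
  [56, [0, 0, -1.5], 0],
  [70, [0, 0, 0], 0],
  [78, [0, 0, 0], 0],
  [78, [0, 0, 0], 0],
  [78, [0, 0, -20], 0],
])

```text
t: 30.38
tool_pos: [0.5022, -0.2229, 0.2451]
orientation: [0.35, -3.12, -0.003]
force: [0.6, 0.0, 0.4]
opening: 0.0777
```

Request:
apply_moves([
  [78, [8, 0, -50], 0],
  [78, [8, 0, -50], 0],
  [78, [8, 0, -50], 0],
  [78, [0, 0, 0], 0],
  [78, [0, 0, 0], 0],
])

```text
t: 31.0
tool_pos: [0.4794, -0.2287, 0.3962]
orientation: [-0.35, 3.122, -0.0]
force: [-0.2, -0.2, -0.6]
opening: 0.0778
```

```bash
cat > chk.py <<'E'
from h import *
import sys
im=viewer.read_camera("wrist"); im=viewer.read_camera("wrist"); n=sys.argv[1]; cv2.imwrite(f"pics/{n}.png",im); c=viewer.get_calibration("wrist"); np.savez(n+".npz",**c)
goto(0,0,.4); P=lambda *p:proj(c,crate(*p)).round(1).tolist()
print("pred L mouth",[P(x,s*.03,.064) for x in(-.08,-.02) for s in(-1,1)],"base",[P(-.08,s*.03,.004) for s in(-1,1)],"wall",P(-.08,0,.026))
print("M mouth",[P(x,s*.025,.092) for x in(-.02,.03) for s in(-1,1)]); print("S mouth",[P(x,s*.02,.12) for x in(.03,.07) for s in(-1,1)])
g=cv2.cvtColor(im,cv2.COLOR_BGR2HSV); v0=int(P(-.08,0,.026)[1])-3
for v in range(v0,v0+150,2):
    k=np.where(g[v,270:370,1]<75)[0]; print(v,(int(270+k[0]),int(270+k[-1]),len(k)) if len(k) else 0,int(g[v,321,2]),end="; ")
E
python3 chk.py w18
```

```text
crate-frame TCP [-59.1  -0.8 394.6]
t 31.1 p [ 479.2 -228.5  394.6] F [ 0.   0.8 -0.5] op 77.9
tool y heading 102.8 q6 -2.34
shift mm [-59.1   0.8  -5.5]
world turn deg 0.0 tool yaw -0.0
pred L mouth [[294.1, 170.2], [346.3, 170.2], [295.6, 218.9], [345.0, 218.9]] base [[298.1, 161.3], [342.3, 161.3]] wall [320.2, 164.2]
M mouth [[297.9, 228.2], [342.7, 228.1], [299.0, 267.5], [341.7, 267.5]]
S mouth [[301.8, 281.6], [339.0, 281.5], [302.5, 312.4], [338.3, 312.4]]
161 0 252; 163 0 239; 165 (298, 344, 47) 134; 167 (297, 345, 49) 135; 169 (295, 346, 52) 168; 171 (295, 346, 52) 239; 173 (295, 346, 49) 238; 175 (295, 346, 50) 236; 177 (295, 346, 50) 237; 179 (295, 346, 50) 239; 181 (295, 346, 50) 236; 183 (295, 346, 50) 235; 185 (295, 346, 50) 237; 187 (295, 346, 50) 238; 189 (295, 346, 51) 240; 191 (295, 346, 50) 133; 193 (295, 346, 50) 128; 195 (296, 346, 49) 130; 197 (296, 346, 49) 130; 199 (296, 345, 49) 128; 201 (296, 345, 48) 131; 203 (296, 345, 48) 110; 205 (296, 345, 49) 109; 207 (297, 345, 49) 110; 209 (296, 344, 49) 109; 211 (297, 344, 48) 107; 213 (297, 344, 48) 110; 215 (297,
[... 441 characters left out ...]
 123; 253 (300, 342, 43) 122; 255 (301, 342, 42) 120; 257 (301, 343, 43) 124; 259 (300, 343, 44) 123; 261 (300, 342, 43) 120; 263 (300, 342, 43) 110; 265 (300, 342, 43) 196; 267 (301, 342, 42) 179; 269 (304, 338, 35) 123; 271 (304, 338, 35) 120; 273 (304, 338, 35) 119; 275 (304, 339, 36) 122; 277 (304, 339, 36) 121; 279 (304, 339, 36) 106; 281 (303, 340, 38) 197; 283 (303, 340, 38) 182; 285 (303, 340, 38) 123; 287 (303, 339, 37) 119; 289 (303, 339, 37) 122; 291 (303, 339, 37) 123; 293 (303, 339, 37) 117; 295 (303, 339, 37) 118; 297 (303, 339, 37) 120; 299 (303, 339, 37) 120; 301 (303, 339, 36) 79; 303 (271, 369, 96) 74; 305 (270, 369, 100) 86; 307 (270, 369, 100) 108; 309 (270, 369, 100) 97;
```

All edges match three flat-standing tubs within about 1 px. To be sure of the large tub's height, I'll press on its rim with the fingertips; the contact height also measures it.

Request:
apply_moves([
  [57, [-11, 0, 40], 0],
  [57, [0, 0, 45], 0],
  [57, [0, 0, 45], 0],
  [57, [0, 0, 0], 0],
  [57, [0, 0, 8], 0],
])

```text
t: 31.72
tool_pos: [0.4908, -0.2266, 0.2597]
orientation: [-0.35, 3.121, -0.001]
force: [0.2, -0.2, 0.1]
opening: 0.0572
```

Request:
apply_moves([
  [57, [0, 0, 2], 0],
  [57, [0, 0, 2], 0],
  [57, [0, 0, 1], 0],
  [57, [0, 0, 0], 0],
])

```text
t: 32.22
tool_pos: [0.4902, -0.2264, 0.2539]
orientation: [-0.35, 3.122, -0.0]
force: [-0.2, 0.2, -0.8]
opening: 0.0568
```

Request:
apply_moves([
  [57, [0, 0, 1.5], 0],
  [57, [0, 0, 0], 0],
])

```text
t: 32.48
tool_pos: [0.4901, -0.2263, 0.2519]
orientation: [0.35, -3.122, -0.0]
force: [-0.0, 0.6, 0.3]
opening: 0.0565
```

Request:
apply_moves([
  [57, [0, 0, 1], 0],
  [57, [0, 0, 1], 0],
  [57, [0, 0, 0], 0],
])

```text
t: 32.85
tool_pos: [0.4902, -0.2264, 0.2504]
orientation: [-0.35, 3.122, -0.0]
force: [-2.3, 0.7, 3.4]
opening: 0.0568
```

Request:
apply_moves([
  [57, [0, 0, 1], 0],
  [57, [0, 0, 1], 0],
  [57, [0, 0, 0], 0],
])

```text
t: 33.22
tool_pos: [0.4903, -0.2264, 0.2501]
orientation: [-0.35, 3.122, -0.0]
force: [-8.7, 5.0, 19.4]
opening: 0.057
```

Contact at TCP 0.2503, so the rim is at 64 mm and the tub is flat on the floor. It was pressed with 19 N and didn't move. Retreat and make a last check.

Request:
apply_moves([
  [62, [0, 0, -5], 0],
  [62, [0, 0, -30], 0],
  [78, [4, 0, -50], 0],
  [78, [4, 0, -59], 0],
  [78, [0, 0, 0], 0],
])

```text
t: 33.85
tool_pos: [0.4835, -0.2289, 0.3982]
orientation: [-0.349, 3.114, -0.01]
force: [0.6, -0.4, -0.3]
opening: 0.078
```

```bash
python3 chk.py w19 | cut -c1-1400; python3 - <<'E'
from h import *
a=cv2.imread("pics/top0.png").astype(int); b=viewer.read_camera("top").astype(int); cv2.imwrite("pics/t19.png",b)
d=(abs(a-b).sum(2)>120).astype(np.uint8)
for n,(x,y,w,h) in dict(stapler=(300,165,26,48),stamp=(298,222,18,18),tape=(348,163,25,22),mug=(185,143,40,34),tin=(400,150,40,42),parcel=(410,235,38,42)).items(): print(n,d[y:y+h,x:x+w].mean().round(2),end=" ")
print(robot.read_state()["force"].round(1))
E
```

```text
crate-frame TCP [-55.8  -1.3 392.5]
t 33.95 p [ 482.5 -228.2  392.5] F [-0.6 -0.4 -0.8] op 78.3
tool y heading 102.78 q6 -2.33
shift mm [-55.8   1.3  -7.4]
world turn deg 0.02 tool yaw -0.0
pred L mouth [[295.2, 166.9], [348.0, 166.8], [296.6, 216.2], [346.5, 216.1]] base [[299.2, 158.2], [343.8, 158.2]] wall [321.5, 161.0]
M mouth [[299.0, 225.4], [344.2, 225.4], [300.1, 265.2], [343.2, 265.1]]
S mouth [[302.9, 279.2], [340.5, 279.2], [303.6, 310.4], [339.7, 310.4]]
158 (293, 349, 3) 252; 160 (300, 346, 31) 153; 162 (299, 347, 49) 131; 164 (298, 347, 50) 143; 166 (297, 349, 53) 240; 168 (297, 349, 50) 238; 170 (297, 349, 51) 238; 172 (297, 349, 52) 237; 174 (297, 349, 51) 238; 176 (297, 348, 50) 238; 178 (297, 348, 50) 234; 180 (297, 348, 50) 238; 182 (297, 348, 50) 238; 184 (297, 348, 51) 238; 186 (297, 348, 51) 239; 188 (297, 348, 51) 237; 190 (297, 348, 51) 237; 192 (298, 348, 50) 157; 194 (298, 348, 49) 132; 196 (299, 348, 48) 132; 198 (298, 347, 48) 122; 200 (299, 347, 44) 113; 202 (298, 347, 47) 115; 204 (299, 348, 48) 114; 206 (299, 347, 47) 110; 208 (299, 347, 46) 112; 210 (
[... 269 characters left out ...]
345, 40) 109; 234 (302, 345, 42) 108; 236 (302, 345, 43) 109; 238 (302, 345, 42) 110; 240 (302, 345, 44) 109; 242 (302, 345, 43) 113; 244 (303, 345, 42) 111; 246 (303, 345, 43) 110; 248 (303, 344, 42) 112; 250 (303, 345, 43) 126; 252 (303, 344, 42) 125; 254 (303, 344, 42) 126; 256 (303, 345, 43) 126; 258 (303, 344, 42) 125; 260 (302, 344, 43) 125; 262 (302, 345, 44) 233; 264 (306, 340, 35) 127; 266 (305, 340, 36) 124; 268 (306, 340, 35) 126; 270 (306, 341, 36) 124; 272 (306, 341, 36) 126; 274 (306,
stapler 0.22 stamp 0.36 tape 0.0 mug 0.0 tin 0.12 parcel 0.21 [ 0.1  0.5 -1.5][ WARN:0@0.972] global loadsave.cpp:1063 imwrite_ Unsupported depth image for selected encoder is fallbacked to CV_8U.
```

Rows are consistent with all three flush and upright. There's plenty of time, so I'll probe the medium and small rim heights gently as well.

Request:
apply_moves([
  [47, [-31, 1, 20], 0],
  [47, [-31, 0, 40], 0],
  [47, [0, 0, 45], 0],
  [47, [0, 0, 0], 0],
  [47, [0, 0, 6], 0],
])

```text
t: 34.62
tool_pos: [0.5422, -0.2132, 0.2803]
orientation: [0.35, -3.121, -0.002]
force: [-0.4, 0.2, 0.8]
opening: 0.0469
```

Request:
apply_moves([
  [47, [0, 0, 1], 0],
  [47, [0, 0, 1], 0],
  [47, [0, 0, 1], 0],
  [47, [0, 0, 1], 0],
  [47, [0, 0, 0], 0],
])

```text
t: 35.25
tool_pos: [0.5428, -0.2138, 0.2784]
orientation: [-0.35, 3.121, -0.002]
force: [-2.4, -0.1, 6.6]
opening: 0.0471
```

Request:
apply_moves([
  [60, [0, 0, -30], 0],
  [37, [0, 0, -30], 0],
  [37, [-46, 0, 0], 0],
  [37, [0, 0, 0], 0],
  [37, [0, 0, 26], 0],
])

```text
t: 35.88
tool_pos: [0.5883, -0.2035, 0.3131]
orientation: [-0.351, 3.118, -0.004]
force: [1.0, -0.4, -0.2]
opening: 0.0371
```

Request:
apply_moves([
  [37, [0, 0, 2], 0],
  [37, [0, 0, 1], 0],
  [37, [0, 0, 1], 0],
  [37, [0, 0, 1], 0],
  [37, [0, 0, 0], 0],
])

```text
t: 36.5
tool_pos: [0.5875, -0.2033, 0.3065]
orientation: [-0.35, 3.122, -0.001]
force: [-0.5, -0.1, 0.5]
opening: 0.0372
```

Request:
apply_moves([
  [37, [0, 0, 1], 0],
  [37, [0, 0, 1], 0],
  [37, [0, 0, 0], 0],
])

```text
t: 36.88
tool_pos: [0.5878, -0.2033, 0.3063]
orientation: [-0.35, 3.12, -0.002]
force: [-4.0, 2.1, 11.3]
opening: 0.0372
```

Request:
apply_moves([
  [50, [0, 0, -5], 0],
  [60, [0, 0, -40], 0],
  [60, [0, 0, -50], 0],
  [60, [0, 0, -20], 0],
  [60, [0, 0, 0], 0],
])

```text
t: 37.5
tool_pos: [0.5878, -0.2034, 0.4206]
orientation: [-0.35, 3.119, -0.003]
force: [-0.8, 0.2, -0.3]
opening: 0.0599
```

```bash
python3 - <<'E'
from h import *
im=viewer.read_camera("wrist"); cv2.imwrite("pics/w20.png",im); c=viewer.get_calibration("wrist"); delta(None)
P=lambda *p:proj(c,crate(*p)).round(1).tolist()
print("S mouth pred",[P(x,s*.02,.12) for x in(.03,.07) for s in(-1,1)],"M -x",P(-.02,.0,.092),P(.03,0,.092),"L -x",P(-.08,0,.064),P(-.02,0,.064))
g=cv2.cvtColor(im,cv2.COLOR_BGR2HSV); v=P(-.08,0,.064)[1]
for v in range(90,260,2):
    k=np.where(g[v,280:362,1]<75)[0]
    if len(k): print(v,int(280+k[0]),int(280+k[-1]),int(g[v,321,2]),end="; ")
E
```

```text
t 37.55 p [ 587.5 -203.2  418.3] F [ 0.8 -0.  -1.2] op 59.9
tool y heading 102.79 q6 -2.21
S mouth pred [[300.8, 174.9], [339.5, 174.8], [301.7, 211.2], [338.8, 211.2]] M -x [320.2, 123.7] [320.2, 169.4] L -x [320.1, 66.5] [320.2, 122.6]
90 295 347 251; 92 295 347 252; 94 295 347 251; 96 295 347 250; 98 294 347 251; 100 295 347 251; 102 295 347 252; 104 295 347 251; 106 295 347 251; 108 295 346 251; 110 295 346 249; 112 295 347 251; 114 295 346 250; 116 295 346 250; 118 295 346 213; 120 295 346 244; 122 299 345 233; 124 299 345 224; 126 299 345 147; 128 299 345 147; 130 299 345 149; 132 299 345 144; 134 299 345 241; 136 299 345 248; 138 299 345 246; 140 299 344 239; 142 299 344 243; 144 300 344 249; 146 300 344 248; 148 300 344 248; 150 300 344 246; 152 300 344 245; 154 300 344 222; 156 300 344 143; 158 300 344 141; 160 300 344 141; 162 300 344 140; 164 300 344 137; 166 300 344 232; 168 305 343 168; 170 304 339 138; 172 304 340 134; 174 302 341 242; 176 302 341 153; 178 303 341 139; 180 303 341 137; 182 303 340 122; 184 303 341 118; 186 303 341 120; 188 303 340 116; 190 303 340 135; 192 303 340 135; 194 303 340 118; 196 303 340 119; 198 303 340 118; 200 303 339 113; 202 304 340 116; 204 304 339 117; 206 304 339 115; 208 304 339 133;
```

All three rims are at floor-flat heights (64, 92 and 120 mm), the edges sit where predicted, and the gripper is clear. Hand in.

```bash
python3 -c "
from plant import order; print(order.close_job())"
```

```text
the job is handed in; nothing more can be done
None
```

I took the nest apart in order (small, medium, large) and stood all three tubs in the crate. I handed the job in at about 37.6 s; it reports no verdict.

- **Method:** I gripped each tub across its level sides and lifted it out along its lean. I turned it upright by pushing its foot against the end plate or the tub already there, then set it down until I felt light floor contact. The large tub pushed the row and end plate back about 10 mm before going in against the low wall.
- **Heights:** Touching each rim with the fingertips put the mouths at about 64, 92 and 120 mm, which is what flat on the floor would give. The large tub was pressed with about 19 N (above the suggested 5 to 15 N) and moved only about 0.3 mm.
- **Position and lean:** In the last wrist picture, the rim edges I could read were within 1 to 3 pixels of where they should be, with no visible lean. The tubs sit about 1 to 2 mm off the centre line, inside the ±3 mm play. The gripper was open and clear.
- **Not settled:** My first crate heading was about 2° off; I corrected it before setting the small tub down. A before/after comparison of the top pictures was inconclusive for the stapler, stamp, tin and parcel, probably because of the arm and its shadow. The mug and tape roll showed no change, and I didn't compare the card pack. The arm's path did not go near any of them.

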